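# Scan the sand cases on a flatbed scanner with a flip stop

## Robot

A 7-joint arm with a two-finger parallel gripper is mounted at the origin on a cart in front of the work surface, level with it; the furniture and walls round the work are solid. World frame = base frame: x ahead of the robot, y to its left, z up, the work surface at z = 0. Lengths are in mm, angles in degrees, forces in N, time in s.
With the tool pointing down it reaches from about 425 to 825 mm from the base axis. Payload 3.6 kg.
Tool frame: the origin (TCP) lies between the finger pads; the fingertips stand 8 mm ahead of it and the grasp point (between the pads) lies 11 mm behind it; z points along the fingers, y is the direction in which the jaws open and shut (so a half turn about z gives the same grasp; the last joint's range is limited). The gripper opens to 93 mm and grips with 3 to 60 N. Pads are 15 mm wide; open, the fingers measure 128 mm over their backs; the gripper's body (75 mm by 188 mm) begins 65 mm behind the grasp point.
Start: joints at [-73.253, 35.231, -0.722, 81.555, 0.464, 63.22, -2.315], TCP at [203.692, 617.227, 187.74] pointing down, gripper open.
Joint ranges: [-178.69, 178.69], [-17.37, 117.87], [-77.05, 75.6], [15.02, 138.74], [-78.02, 258.01], [0.78, 113.62], [-162.83, 162.83]. Speed limits (degrees/s): [159.86, 159.86, 180, 180, 180, 180, 180].

## Interface

Orientations are given as [roll, pitch, yaw] about the fixed x, y, z axes, in that order (R = Rz(yaw) Ry(pitch) Rx(roll)).
In Python, from plant import env gives the robot as it stands.
- The arm moves only by the tool apply_moves, never from a script. Its arguments are lists of equal length, an entry for each row: "offset": the shift along the world's x, y, z in m, a list of three; "angular": the turn, a rotation vector about the world's x, y, z in degrees, a list of three; "gripper": the closure, from 0 (fully open) to 1 (shut). In form: {"offset": [[tx, ty, tz], ...], "angular": [[rx, ry, rz], ...], "gripper": [gripper, ...]}. A call has 1 to 12 rows; each row is the pose to reach, as a shift and turn from the pose commanded when the call began; what a row does not reach only later rows make up. A row lasts 1/10 s, in which the tool goes at most 50 mm and 8.59 degrees, less where a joint would pass 70% of its speed; a pose out of reach is approached as far as the arm can. A call with a gripper value outside its range is refused whole. The fingers move at their own pace and stop on an object; "squeeze" is the grip in N (left out, the last holds). Time passes only in rows, so rows that repeat a pose let the fingers close. It gives the time, the measured TCP pose, the force and the opening at its end, in the units of the state.
- env.sense(): the state, without advancing time (a new reading comes with each control period).
- env.get_image(name): name is "scene" or "top" or "wrist"; returns a dict with "img" (480x640x3 uint8, red, green, blue), "fx", "fy", "cx", "cy" (pixels), "k1" (the pictures are not rectified: a ray, as slopes to the right and down, at radius r is drawn at 1 + k1 r^2 times it, then the intrinsics apply), "xyz" and "orientation" of the camera in the world. Camera axes: x right, y up, looking along -z (the intrinsics and any distortion apply to the point x, -y, -z); pixel columns grow to the right and rows downward; lengths in mm; the calibration is good to about 2 mm. A picture is of the moment at which its call begins. There is no depth.
- env.sign_off(): hands the job in, once; it reports no verdict.
The state is a dict: "clock": time; "joint_positions": joint angles; "qvel": joint speeds; "effort": joint torques, N m; "ee_pos": TCP position; "orientation": TCP orientation; "contact_force": force on the tool from outside, world axes, zero at the start; "moment": the same for the moment, N m; "gripper_width": finger opening in mm.
Only numpy, scipy, OpenCV 4.12 (cv2) and the standard library are available. Lean on these libraries where they do the work, as an engineer would, in place of code of your own. Each camera call takes 0.05 s, during which the arm holds its last target. There are 200 camera calls.

## Task

Scan the sand cases: flip the scanner's orange stop fully down across the track, set every clear sand case from the table flat in the track on the infeed side, long side across the track, and push them up into one tight row, square against the stop. With the row tight against the stop, press the blue key (lamp), then the white (zero), then the green (scan) fully down, one at a time and never the red one. Then flip the stop fully back up and push the whole row along the track until every case is clear past the stop on the outfeed leaf; leave the other things where they are.

Things in the scene. Friction and masses are not known exactly. Their poses are not given: they have to be found in the camera images.
- scanner: fixed white flatbed scanner, 40 mm high, its top a track along its y. Origin at table height under the lowered stop's face (plane y = 0), on the track's centre line; x across, away from the robot; -y infeed, +y outfeed. Flat deck from y = -338 (open end) to +263 mm (end wall). Track 114 mm wide: fence at x = +57 mm (18 mm above the deck), lip at -57 mm (8 mm); front face at x = -67 mm
- stop_hinge (a point): point on the stop's hinge axis (which runs along the scanner's y), level with the middle of its handle: 78 mm behind the centre line, 62 mm above the table, y = +34 mm in the scanner's frame
- stop_handle (a point): middle of the bare part of the stop's handle: a steel rod of 12 mm diameter that runs along the scanner's y from the blade (y = +10 mm) to a black cap (y = +50 mm), 60 mm from the hinge axis. Pinch it from above across the track
- stop_flag (a joint): angle of the stop, rad: 0 fully down (end stop; orange blade 10 mm thick, 100 long, 22 deep, level across the track 4 mm above the deck), 1.6 fully up (end stop; blade upright over the fence, its end 162 mm above the table). At angle a the handle lies 60*cos(a) mm in front of and 60*sin(a) mm above the hinge. The stiff hinge (0.06 N m) stays where it is left
- key_pad: fixed grey key pad, 70x184x22 mm. Origin at its middle at table height; its y runs along the row of four round keys: green at y = +63 mm, red +21, blue -21, white -63; x away from the robot, z up
- green_key_top (a point): centre of the top face of the green key, a spring key 23 mm across, its top about 44 mm above the table
- blue_key_top (a point): centre of the top face of the blue key, a spring key 23 mm across, its top about 44 mm above the table
- white_key_top (a point): centre of the top face of the white key, a spring key 23 mm across, its top about 44 mm above the table
- green_key (a joint): travel of the green key, m: 0 up, 0.006 fully down (about 4.5 N)
- red_key (a joint): travel of the red key, m: 0 up, 0.006 fully down (about 4.5 N)
- blue_key (a joint): travel of the blue key, m: 0 up, 0.006 fully down (about 4.5 N)
- white_key (a joint): travel of the white key, m: 0 up, 0.006 fully down (about 4.5 N)
- case_a: closed flat clear case of white sand, 108x68x28 mm, about 0.09 kg (two or three of the four cases are there). Origin at the middle of its underside, x along the 108 mm side, y along the 68 mm side, z up. Grip it across the 68 mm
- case_b: closed flat clear case of white sand, 108x68x28 mm, about 0.09 kg (two or three of the four cases are there). Origin at the middle of its underside, x along the 108 mm side, y along the 68 mm side, z up. Grip it across the 68 mm
- case_c: closed flat clear case of white sand, 108x68x28 mm, about 0.09 kg (two or three of the four cases are there). Origin at the middle of its underside, x along the 108 mm side, y along the 68 mm side, z up. Grip it across the 68 mm
- case_d: closed flat clear case of white sand, 108x68x28 mm, about 0.09 kg (two or three of the four cases are there). Origin at the middle of its underside, x along the 108 mm side, y along the 68 mm side, z up. Grip it across the 68 mm
- tweezers: bystander: steel tweezers, 129 mm; leave alone
- brush_fan: bystander: red-handled fan brush, 135 mm; leave alone
- spoon_round: bystander: brass spoon, 173 mm; leave alone
Things that resemble listed ones, but are neither listed nor needed, are in the scene too. What is shaped like the case_a but turquoise is not meant.

How it is judged (in metres and radians):
On the way, in this order (a step that is already met when the one before it is completed fails the run):
1. the stop is fully down across the track (value of joint stop_flag below 0.08 rad), for 0.2 s.
2. all cases lie flat in the track in one tight row against the lowered stop (value of joint stop_flag below 0.08 rad and x of case_a in the frame of scanner between -0.012 and 0.012 m and z of case_a in the frame of scanner between 0.035 and 0.045 m and angle between the x axis of each of case_a, case_b, case_c, case_d and the x axis of scanner, either way round below 0.07 rad and angle between each of case_a, case_b, case_c, case_d's own z axis and vertical below 0.08 rad and x of case_b in the frame of scanner between -0.012 and 0.012 m and z of case_b in the frame of scanner between 0.035 and 0.045 m and x of case_c in the frame of scanner between -0.012 and 0.012 m and z of case_c in the frame of scanner between 0.035 and 0.045 m and x of case_d in the frame of scanner between -0.012 and 0.012 m and z of case_d in the frame of scanner between 0.035 and 0.045 m and (y of case_a in the frame of scanner between -0.037 and -0.031 m or y of case_a in the frame of scanner between -0.106 and -0.098 m or y of case_a in the frame of scanner between -0.175 and -0.165 m) and (y of case_b in the frame of scanner between -0.037 and -0.031 m or y of case_b in the frame of scanner between -0.106 and -0.098 m or y of case_b in the frame of scanner between -0.175 and -0.165 m) and (y of case_c in the frame of scanner between -0.037 and -0.031 m or y of case_c in the frame of scanner between -0.106 and -0.098 m or y of case_c in the frame of scanner between -0.175 and -0.165 m) and (y of case_d in the frame of scanner between -0.037 and -0.031 m or y of case_d in the frame of scanner between -0.106 and -0.098 m or y of case_d in the frame of scanner between -0.175 and -0.165 m) and (y of case_a in the frame of scanner between -0.037 and -0.031 m or y of case_b in the frame of scanner between -0.037 and -0.031 m or y of case_c in the frame of scanner between -0.037 and -0.031 m or y of case_d in the frame of scanner between -0.037 and -0.031 m) and (y of case_a in the frame of scanner between -0.106 and -0.098 m or y of case_b in the frame of scanner between -0.106 and -0.098 m or y of case_c in the frame of scanner between -0.106 and -0.098 m or y of case_d in the frame of scanner between -0.106 and -0.098 m) and linear speed of each of case_a, case_b, case_c, case_d below 0.02 m/s), for 0.2 s.
3. the blue key is pressed fully down with the row tight against the lowered stop (value of joint blue_key above 0.0042 m and value of joint stop_flag below 0.08 rad and x of case_a in the frame of scanner between -0.012 and 0.012 m and z of case_a in the frame of scanner between 0.035 and 0.045 m and angle between the x axis of each of case_a, case_b, case_c, case_d and the x axis of scanner, either way round below 0.07 rad and angle between each of case_a, case_b, case_c, case_d's own z axis and vertical below 0.08 rad and x of case_b in the frame of scanner between -0.012 and 0.012 m and z of case_b in the frame of scanner between 0.035 and 0.045 m and x of case_c in the frame of scanner between -0.012 and 0.012 m and z of case_c in the frame of scanner between 0.035 and 0.045 m and x of case_d in the frame of scanner between -0.012 and 0.012 m and z of case_d in the frame of scanner between 0.035 and 0.045 m and (y of case_a in the frame of scanner between -0.037 and -0.031 m or y of case_a in the frame of scanner between -0.106 and -0.098 m or y of case_a in the frame of scanner between -0.175 and -0.165 m) and (y of case_b in the frame of scanner between -0.037 and -0.031 m or y of case_b in the frame of scanner between -0.106 and -0.098 m or y of case_b in the frame of scanner between -0.175 and -0.165 m) and (y of case_c in the frame of scanner between -0.037 and -0.031 m or y of case_c in the frame of scanner between -0.106 and -0.098 m or y of case_c in the frame of scanner between -0.175 and -0.165 m) and (y of case_d in the frame of scanner between -0.037 and -0.031 m or y of case_d in the frame of scanner between -0.106 and -0.098 m or y of case_d in the frame of scanner between -0.175 and -0.165 m) and (y of case_a in the frame of scanner between -0.037 and -0.031 m or y of case_b in the frame of scanner between -0.037 and -0.031 m or y of case_c in the frame of scanner between -0.037 and -0.031 m or y of case_d in the frame of scanner between -0.037 and -0.031 m) and (y of case_a in the frame of scanner between -0.106 and -0.098 m or y of case_b in the frame of scanner between -0.106 and -0.098 m or y of case_c in the frame of scanner between -0.106 and -0.098 m or y of case_d in the frame of scanner between -0.106 and -0.098 m)).
4. the white key is pressed fully down with the row tight against the lowered stop (value of joint white_key above 0.0042 m and value of joint stop_flag below 0.08 rad and x of case_a in the frame of scanner between -0.012 and 0.012 m and z of case_a in the frame of scanner between 0.035 and 0.045 m and angle between the x axis of each of case_a, case_b, case_c, case_d and the x axis of scanner, either way round below 0.07 rad and angle between each of case_a, case_b, case_c, case_d's own z axis and vertical below 0.08 rad and x of case_b in the frame of scanner between -0.012 and 0.012 m and z of case_b in the frame of scanner between 0.035 and 0.045 m and x of case_c in the frame of scanner between -0.012 and 0.012 m and z of case_c in the frame of scanner between 0.035 and 0.045 m and x of case_d in the frame of scanner between -0.012 and 0.012 m and z of case_d in the frame of scanner between 0.035 and 0.045 m and (y of case_a in the frame of scanner between -0.037 and -0.031 m or y of case_a in the frame of scanner between -0.106 and -0.098 m or y of case_a in the frame of scanner between -0.175 and -0.165 m) and (y of case_b in the frame of scanner between -0.037 and -0.031 m or y of case_b in the frame of scanner between -0.106 and -0.098 m or y of case_b in the frame of scanner between -0.175 and -0.165 m) and (y of case_c in the frame of scanner between -0.037 and -0.031 m or y of case_c in the frame of scanner between -0.106 and -0.098 m or y of case_c in the frame of scanner between -0.175 and -0.165 m) and (y of case_d in the frame of scanner between -0.037 and -0.031 m or y of case_d in the frame of scanner between -0.106 and -0.098 m or y of case_d in the frame of scanner between -0.175 and -0.165 m) and (y of case_a in the frame of scanner between -0.037 and -0.031 m or y of case_b in the frame of scanner between -0.037 and -0.031 m or y of case_c in the frame of scanner between -0.037 and -0.031 m or y of case_d in the frame of scanner between -0.037 and -0.031 m) and (y of case_a in the frame of scanner between -0.106 and -0.098 m or y of case_b in the frame of scanner between -0.106 and -0.098 m or y of case_c in the frame of scanner between -0.106 and -0.098 m or y of case_d in the frame of scanner between -0.106 and -0.098 m)).
5. the green key is pressed fully down with the row tight against the lowered stop (value of joint green_key above 0.0042 m and value of joint stop_flag below 0.08 rad and x of case_a in the frame of scanner between -0.012 and 0.012 m and z of case_a in the frame of scanner between 0.035 and 0.045 m and angle between the x axis of each of case_a, case_b, case_c, case_d and the x axis of scanner, either way round below 0.07 rad and angle between each of case_a, case_b, case_c, case_d's own z axis and vertical below 0.08 rad and x of case_b in the frame of scanner between -0.012 and 0.012 m and z of case_b in the frame of scanner between 0.035 and 0.045 m and x of case_c in the frame of scanner between -0.012 and 0.012 m and z of case_c in the frame of scanner between 0.035 and 0.045 m and x of case_d in the frame of scanner between -0.012 and 0.012 m and z of case_d in the frame of scanner between 0.035 and 0.045 m and (y of case_a in the frame of scanner between -0.037 and -0.031 m or y of case_a in the frame of scanner between -0.106 and -0.098 m or y of case_a in the frame of scanner between -0.175 and -0.165 m) and (y of case_b in the frame of scanner between -0.037 and -0.031 m or y of case_b in the frame of scanner between -0.106 and -0.098 m or y of case_b in the frame of scanner between -0.175 and -0.165 m) and (y of case_c in the frame of scanner between -0.037 and -0.031 m or y of case_c in the frame of scanner between -0.106 and -0.098 m or y of case_c in the frame of scanner between -0.175 and -0.165 m) and (y of case_d in the frame of scanner between -0.037 and -0.031 m or y of case_d in the frame of scanner between -0.106 and -0.098 m or y of case_d in the frame of scanner between -0.175 and -0.165 m) and (y of case_a in the frame of scanner between -0.037 and -0.031 m or y of case_b in the frame of scanner between -0.037 and -0.031 m or y of case_c in the frame of scanner between -0.037 and -0.031 m or y of case_d in the frame of scanner between -0.037 and -0.031 m) and (y of case_a in the frame of scanner between -0.106 and -0.098 m or y of case_b in the frame of scanner between -0.106 and -0.098 m or y of case_c in the frame of scanner between -0.106 and -0.098 m or y of case_d in the frame of scanner between -0.106 and -0.098 m)).
6. the stop is back up (value of joint stop_flag above 1.35 rad), for 0.2 s.
At the end, for the whole second after the job is handed in: the stop is up (over 1.35 rad), the keys are released, and every case lies flat and at rest between the fence and the lip of the track, its middle at least 44 mm past the stop face (so clear of the blade) (value of joint stop_flag above 1.35 rad and x of case_a in the frame of scanner between -0.012 and 0.012 m and z of case_a in the frame of scanner between 0.035 and 0.045 m and angle between the x axis of each of case_a, case_b, case_c, case_d and the x axis of scanner, either way round below 0.2 rad and angle between each of case_a, case_b, case_c, case_d's own z axis and vertical below 0.08 rad and x of case_b in the frame of scanner between -0.012 and 0.012 m and z of case_b in the frame of scanner between 0.035 and 0.045 m and x of case_c in the frame of scanner between -0.012 and 0.012 m and z of case_c in the frame of scanner between 0.035 and 0.045 m and x of case_d in the frame of scanner between -0.012 and 0.012 m and z of case_d in the frame of scanner between 0.035 and 0.045 m and y of each of case_a, case_b, case_c, case_d in the frame of scanner above 0.044 m and linear speed of each of case_a, case_b, case_c, case_d below 0.02 m/s and value of joint each of blue_key, white_key, green_key, red_key below 0.0015 m); the robot touches nothing.
It fails at once if the red key is pressed (value of joint red_key above 0.003 m).
It fails at once if two keys are pressed at once (value of joint each of blue_key, white_key above 0.003 m or value of joint each of blue_key, green_key above 0.003 m or value of joint each of white_key, green_key above 0.003 m).
It fails at once if a bystander is moved more than 30 mm (distance of any of tweezers, brush_fan, spoon_round from where it was at the start of the episode above 0.03 m).
It fails at once if a case falls off the table (height (world z) of any of case_a, case_b, case_c, case_d below -0.05 m).
Of case_a, case_b, case_c, case_d only 2 to 3 are there at a start; the rules pass over those that are not, and their reading is None.
At some moment in a run one of case_a, case_b, case_c, case_d may be knocked a few centimetres aside while the robot is not near it.
Once in a run the grip may slacken for a moment while it holds something.
It also fails if it takes over 208 s, if anything falls off the work surface, if the arm or the gripper's body presses on something with over 40 N, if the wrist force passes 120 N, or if a joint passes its speed limit or range.

## Working session

There is one attempt and no reset: what is moved stays moved. The work goes in short steps, Python scripts to look and compute and a tool call to move; the robot and the scene stay as the last step left them, time stands still between calls to the robot, and variables do not carry over. Pictures are saved under pics/ and viewed, about 12 in all and at most 16, crops included, and the job is handed in when it is done.

Besides the shell and the picture viewer there is one more tool, called after "Emit:" as name(argument=value, ...), one argument or row to a line, values as JSON. apply_moves: Moves the arm, as the interface text tells. Its arguments: {"type":"object","properties":{"offset":{"type":"array","items":{"type":"array","items":{"type":"number"}}},"angular":{"type":"array","items":{"type":"array","items":{"type":"number"}}},"gripper":{"type":"array","items":{"type":"number"}},"squeeze":{"type":"number"}},"required":["offset","angular","gripper"]}

```bash
mkdir -p pics && cat > h.py <<'E'
import numpy as np, cv2
from scipy.spatial.transform import Rotation as R
from plant import env
def snap(cam,fn=None):
    d=env.get_image(cam)
    if fn: cv2.imwrite('pics/'+fn,d['img'][:,:,::-1]); np.save('pics/'+fn[:-4]+'.npy',{k:v for k,v in d.items()},allow_pickle=True)
    return d
def load(n): return np.load('pics/'+n+'.npy',allow_pickle=True).item()
def rot(d): return R.from_euler('xyz',d['orientation'],degrees=True).as_matrix()
def proj(d,P):
    P=np.atleast_2d(P).astype(float); c=(P-np.array(d['xyz']))@rot(d)
    s=np.c_[c[:,0]/-c[:,2],-c[:,1]/-c[:,2]]; r2=(s**2).sum(1,keepdims=True); s=s*(1+d['k1']*r2)
    return s*[d['fx'],d['fy']]+[d['cx'],d['cy']]
def back(d,uv,z):
    uv=np.atleast_2d(uv).astype(float); sd=(uv-[d['cx'],d['cy']])/[d['fx'],d['fy']]; s=sd.copy()
    for _ in range(20): s=sd/(1+d['k1']*(s**2).sum(1,keepdims=True))
    v=np.c_[s[:,0],-s[:,1],-np.ones(len(s))]@rot(d).T; o=np.array(d['xyz'])
    return o+v*((z-o[2])/v[:,2:3])
E
python3 - <<'E'
from h import *
for c in('top','scene'):
    d=snap(c,c+'0.png'); print({k:v for k,v in d.items() if k!='img'})
print(env.sense())
E
```

```text
{'fx': 588.513355711923, 'fy': 588.513355711923, 'cx': 318.4497450847341, 'cy': 240.34163712580713, 'k1': 0.06066720178108025, 'xyz': array([ 188.41847335, -113.5444214 , 1831.71535197]), 'orientation': array([ 10.88026573,   0.3974152 , -89.98620768])}
{'fx': 445.1453337754315, 'fy': 445.1453337754315, 'cx': 315.64973707310503, 'cy': 242.23965901624572, 'k1': -0.045772694572653275, 'xyz': array([-230.89938944, -976.78768669,  623.64275227]), 'orientation': array([ 64.17957435,  -0.1000095 , -39.69495095])}
{'clock': 0.1, 'joint_positions': array([-73.25291814,  35.28511908,  -0.72215262,  81.62912463,
         0.463618  ,  63.22187059,  -2.31522896]), 'qvel': array([ 0.04621397, -0.08502264, -0.02531044, -0.24526246, -0.11111467,
       -0.0492669 , -0.06691526]), 'effort': array([ 1.32316298e-03, -4.60040152e+01,  2.10038899e-01, -1.66244727e+01,
       -6.11991249e-02,  1.68221287e-02,  8.62738216e-05]), 'ee_pos': array([203.47320497, 616.51368148, 186.69862095]), 'orientation': array([-1.79866760e+02,  1.65388571e-03,  1.61737032e+02]), 'contact_force': array([-0.40709119, -0.03478723, -0.48410867]), 'moment': array([0.06055679, 0.01923619, 0.04896599]), 'gripper_width': 93.23418235370109}
```

View pics/top0.png

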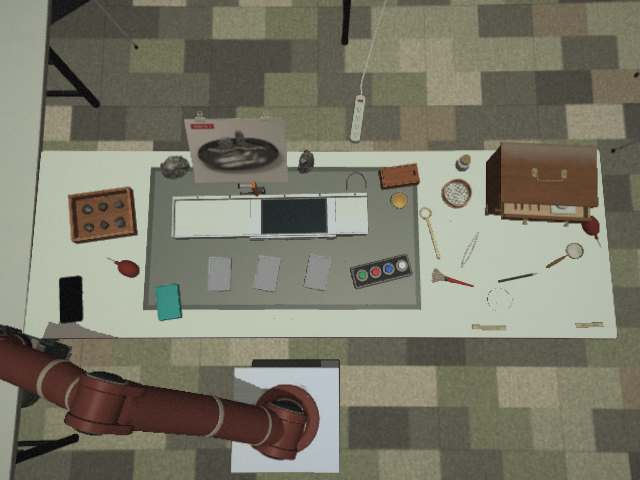

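View pics/scene0.png

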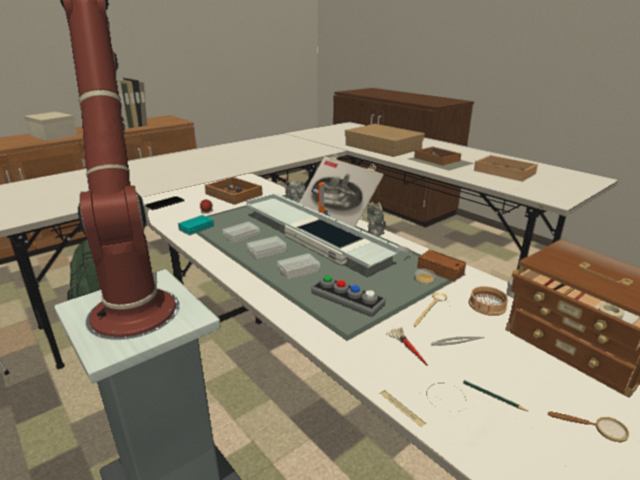

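Top view: the scanner spans (172–368, 195–238) and its stop is up at (252,187). The key pad is at (381,271). Candidates for the sand cases are the clear ones at (219,274), (267,273) and (317,272), and the turquoise one at (168,301), which is the decoy. I'll check that choice in one crop.

```bash
python3 - <<'E'
from h import *
d=load('top0'); c=d['img'][160:325,150:430,::-1]
c=cv2.resize(c,None,fx=2.85,fy=2.85,interpolation=cv2.INTER_CUBIC); cv2.imwrite('pics/crop1.png',c); print(c.shape)
for n,uv,z in [('a',(219,274),28),('b',(267,273),28),('c',(317,272),28),('g',(362,275),44),('w',(402,265),44),('sR',(368,236),40),('sL',(172,238),40)]: print(n,back(d,uv,z).round(0))
E
```

```text
(470, 798, 3)
a [[430. 206.  28.]]
b [[433.  58.  28.]]
c [[436. -96.  28.]]
g [[ 424. -234.   44.]]
w [[ 455. -357.   44.]]
sR [[ 546. -255.   40.]]
sL [[541. 352.  40.]]
```

View pics/crop1.png

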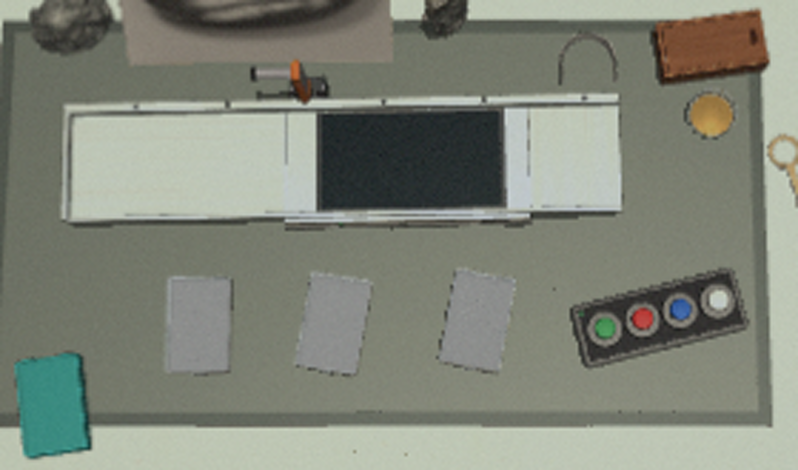

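The crop confirms three clear grey-white cases, at crop pixels (198,325), (334,323) and (478,320). The turquoise case at (53,405) is not meant. The stop is upright at (300,80), with its handle and cap to the left.

```bash
cat > fit.py <<'E'
from h import *
from scipy.optimize import least_squares
def fit(d,model,uv,x0):
    model=np.array(model,float); uv=np.array(uv,float)
    def tf(p): 
        c,s=np.cos(p[2]),np.sin(p[2]); return np.c_[p[0]+c*model[:,0]-s*model[:,1],p[1]+s*model[:,0]+c*model[:,1],model[:,2]]
    f=lambda p:(proj(d,tf(p))-uv).ravel()
    r=least_squares(f,x0,x_scale=[10,10,.05],loss='soft_l1'); return r.x,np.abs(r.fun).max()
def rep(n,r): print(n,r[0][:2].round(1),np.degrees(r[0][2]).round(2),'maxres px',r[1].round(2))
E
python3 - <<'E'
from fit import *
d=load('top0'); m=lambda L:(np.array(L)+.5)/2.85-.5+[150,160]
rep('scan',fit(d,[(-67,-338,40),(67,-338,58),(67,263,58),(-57,-338,40),(-57,263,40),(57,263,40),(57,-338,40)],
 m([(621,212),(619,95),(64,104),(621,211),(70,218),(72,113),(619,104)]),[600,95,0]))
k=[(0,63,44),(0,21,44),(0,-21,44),(0,-63,44)]
rep('pad',fit(d,k,m([(604,328),(643,319),(680,309),(718,299)]),[440,-300,.2]))
C=[(54,34,28),(54,-34,28),(-54,-34,28),(-54,34,28)]
for n,uv,x in [('a',[(166,276),(232,278),(230,373),(166,372)],(430,206,0)),('b',[(311,272),(372,281),(357,375),(296,365)],(433,58,0)),('c',[(457,268),(515,279),(498,373),(440,364)],(436,-96,0))]:
    rep(n,fit(d,C,m(uv),list(x)))
E
```

```text
scan [608.8  85.2] 1.02 maxres px 1.48
pad [ 440.2 -294.6] 14.42 maxres px 0.22
a [431.4 204.7] 0.69 maxres px 1.17
b [432.6  58.3] -8.16 maxres px 0.99
c [434.8 -97.2] -10.09 maxres px 0.82
```

```bash
python3 - <<'E'
from h import *
t=load('top0'); s=load('scene0')
from scipy.optimize import least_squares
for n,a,b in [('label',(202,126),(330,163)),('topR',(285,118),(382,172)),('botR',(288,180),(362,222))]:
    r=least_squares(lambda P:np.r_[proj(t,P)[0]-a,proj(s,P)[0]-b],[750,100,80]); print(n,r.x.round(0),np.abs(r.fun).max().round(1))
c,sn=np.cos(np.radians(1.02)),np.sin(np.radians(1.02))
W=lambda x,y:np.array([608.8+c*x-sn*y,85.2+sn*x+c*y]).round(1)
print('hinge',W(78,34),'handle up',W(80,34),'down',W(18,34))
o=[(x,y,0) for x,y in []]
cr=s['img'][150:300,180:430,::-1]; cv2.imwrite('pics/crop2.png',cv2.resize(cr,None,fx=3.2,fy=3.2,interpolation=cv2.INTER_CUBIC))
E
```

```text
label [857. 247. 164.] 0.2
topR [873.  -2. 184.] 0.5
botR [743. -16.  36.] 5.9
hinge [686.2 120.6] handle up [688.2 120.6] down [626.2 119.5]
```

View pics/crop2.png

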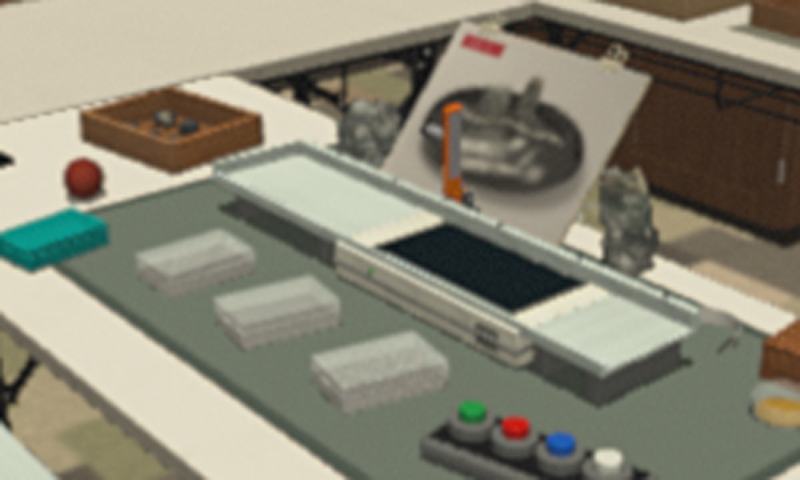

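Emit:
apply_moves(
  offset=[
    [0.2,-0.25,0.06],
    [0.2,-0.25,0.06],
    [0.2,-0.25,0.06],
    [0.2,-0.25,0.06],
    [0.2,-0.25,0.06],
    [0.2,-0.25,0.06],
    [0.38,-0.48,0.07],
    [0.38,-0.48,0.07],
    [0.38,-0.48,0.07],
    [0.38,-0.48,0.07],
    [0.38,-0.48,0.07],
    [0.38,-0.48,0.07],
  ],
  angular=[
    [0,0,-8],
    [0,0,-16],
    [0,0,-24],
    [0,0,-32],
    [0,0,-40],
    [0,0,-48],
    [0,0,-56],
    [0,0,-64],
    [0,0,-70.7],
    [0,0,-70.7],
    [0,0,-70.7],
    [0,0,-70.7],
  ],
  gripper=[0,0,0,0,0,0,0,0,0,0,0,0],
  squeeze=20,
)

```text
clock: 1.3
ee_pos: [573.4, 149.6, 256.6]
orientation: [-179.9, -0.0, 91.1]
contact_force: [0.5, 0.4, -0.2]
gripper_width: 92.7
```

```bash
python3 - <<'E'
from h import *
d=snap('wrist','w1.png'); print({k:v for k,v in d.items() if k!='img'})
s=env.sense();print(s['ee_pos'],s['orientation'],s['joint_positions'])
print(proj(d,[[688.2,120.6,122]]))
E
```

```text
{'fx': 407.3360028411016, 'fy': 407.3360028411016, 'cx': 324.5162406110447, 'cy': 245.77634854350077, 'k1': 0.00826915013701516, 'xyz': array([572.40974148, 231.55623338, 453.67559029]), 'orientation': array([-1.70249717e+01, -9.97019295e-03,  1.05839730e+00])}
[579.00908801 137.38730891 257.15835871] [179.67661671   0.54335533  90.18966337] [-29.81723849  28.05261561  22.78517894  85.68846494 -10.67252891
  68.25773198  -5.33421529]
[[456.81485508 258.58474694]]
```

View pics/w1.png

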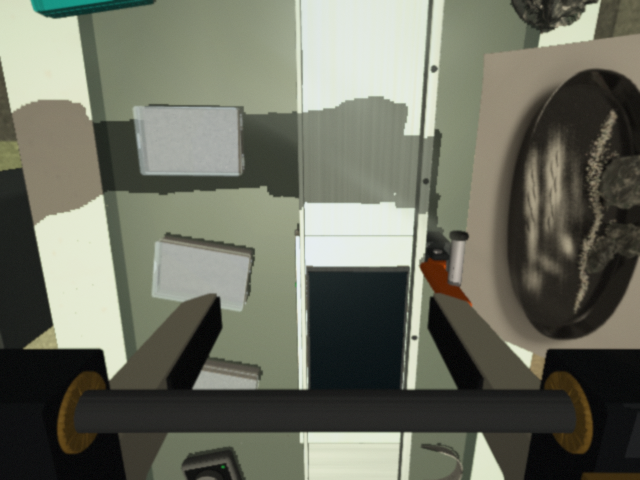

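The wrist view shows the handle at (458,257), against a predicted (457,259), so the scanner fit is good. Next I'll go down over the handle.

Emit:
apply_moves(
  offset=[
    [0.05,-0.01,-0.01],
    [0.09,-0.016,-0.03],
    [0.1045,-0.0166,-0.05],
    [0.1045,-0.0166,-0.08],
    [0.1045,-0.0166,-0.11],
    [0.1045,-0.0166,-0.13],
    [0.1045,-0.0166,-0.14],
    [0.1045,-0.0166,-0.14],
    [0.1045,-0.0166,-0.14],
    [0.1045,-0.0166,-0.14],
  ],
  angular=[
    [0,0,0],
    [0,0,0],
    [0,0,0],
    [0,0,0],
    [0,0,0],
    [0,0,0],
    [0,0,0],
    [0,0,0],
    [0,0,0],
    [0,0,0],
  ],
  gripper=[0.3,0.4,0.4,0.4,0.4,0.4,0.4,0.4,0.4,0.4],
)

```text
clock: 2.35
ee_pos: [678.4, 134.6, 118.6]
orientation: [179.8, -0.0, 91.0]
contact_force: [0.3, 1.0, 0.6]
gripper_width: 55.9
```

Emit:
apply_moves(
  offset=[
    [0,0,0],
    [0,0,0],
    [0,0,0],
    [0,0,0],
    [0,0,0],
    [0,0,0],
    [0,0,0],
  ],
  angular=[
    [0,0,0],
    [0,0,0],
    [0,0,0],
    [0,0,0],
    [0,0,0],
    [0,0,0],
    [0,0,0],
  ],
  gripper=[1,1,1,1,1,1,1],
  squeeze=15,
)

```text
clock: 3.05
ee_pos: [677.3, 134.5, 116.9]
orientation: [-180.0, -0.0, 91.0]
contact_force: [0.8, -0.1, 0.1]
gripper_width: 4.2
```

```bash
python3 - <<'E'
import numpy as np
# arc offsets from up (1.6) to -0.03, relative
a=np.linspace(1.6,-0.0,21)[1:]
x=-60*(np.cos(a)-np.cos(1.6));z=60*(np.sin(a)-np.sin(1.6))
print([[round(i/1e3,4),round(i*.0178/1e3,4),round(j/1e3,4)] for i,j in zip(x,z)])
E
```

```text
[[np.float64(-0.0048), np.float64(-0.0001), np.float64(-0.0001)], [np.float64(-0.0096), np.float64(-0.0002), np.float64(-0.0005)], [np.float64(-0.0143), np.float64(-0.0003), np.float64(-0.0013)], [np.float64(-0.019), np.float64(-0.0003), np.float64(-0.0025)], [np.float64(-0.0235), np.float64(-0.0004), np.float64(-0.0041)], [np.float64(-0.0279), np.float64(-0.0005), np.float64(-0.006)], [np.float64(-0.0321), np.float64(-0.0006), np.float64(-0.0082)], [np.float64(-0.0362), np.float64(-0.0006), np.float64(-0.0108)], [np.float64(-0.04), np.float64(-0.0007), np.float64(-0.0137)], [np.float64(-0.0436), np.float64(-0.0008), np.float64(-0.0169)], [np.float64(-0.0469), np.float64(-0.0008), np.float64(-0.0204)], [np.float64(-0.0499), np.float64(-0.0009), np.float64(-0.0241)], [np.float64(-0.0526), np.float64(-0.0009), np.float64(-0.0281)], [np.float64(-0.055), np.float64(-0.001), np.float64(-0.0323)], [np.float64(-0.057), np.float64(-0.001), np.float64(-0.0366)], [np.float64(-0.0587), np.float64(-0.001), np.float64(-0.0411)], [np.float64(-0.06), np.float64(-0.0011), np.float64(-0.0457)], [np.float64(-0.061), np.float64(-0.0011), np.float64(-0.0504)], [np.float64(-0.0616), np.float64(-0.0011), np.float64(-0.0552)], [np.float64(-0.0618), np.float64(-0.0011), np.float64(-0.06)]]
```

The commanded pose lagged, so the pinch was about 14 mm off. I'll look before going on.

Emit:
apply_moves(
  offset=[
    [0,0,0],
    [0,0,0],
    [0,0,0],
    [0,0,0.04],
    [0,0,0.08],
    [0,0,0.08],
    [0,0,0.08],
    [0,0,0.08],
  ],
  angular=[
    [0,0,0],
    [0,0,0],
    [0,0,0],
    [0,0,0],
    [0,0,0],
    [0,0,0],
    [0,0,0],
    [0,0,0],
  ],
  gripper=[0.4,0.4,0.4,0.4,0.4,0.4,0.4,0.4],
)

```text
clock: 3.85
ee_pos: [676.3, 134.6, 195.5]
orientation: [-179.8, 0.0, 91.0]
contact_force: [-0.3, -0.6, 0.6]
gripper_width: 55.5
```

```bash
python3 - <<'E'
from h import *
d=snap('wrist','w2.png')
s=env.sense();print(s['ee_pos'],s['orientation'])
print(proj(d,[[688.2,120.6,122]]))
E
```

```text
[676.11648936 134.60275766 195.13016827] [-1.79797767e+02  1.38005517e-02  9.10374933e+01]
[[340.4515954  263.79758026]]
```

View pics/w2.png

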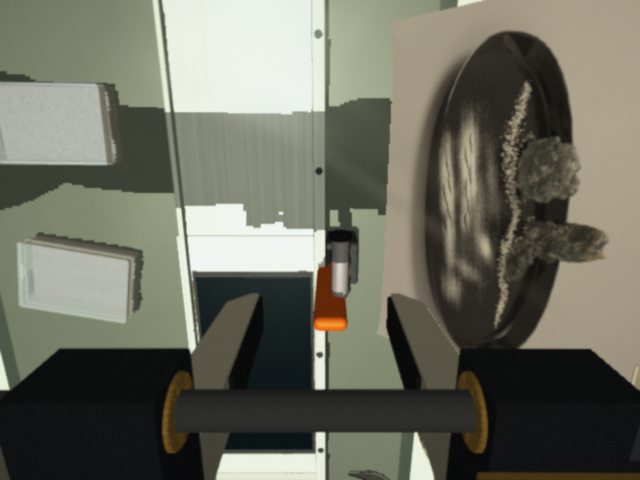

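```bash
python3 - <<'E'
from h import *
d=load('w2')
print(back(d,[(341,260),(341,276),(341,294),(342,233)],122+5).round(1), back(d,[(330,323)],162).round(1))
E
```

```text
[[688.3 125.2 127. ]
 [688.6 113.4 127. ]
 [689.   99.7 127. ]
 [688.4 144.4 127. ]] [[680.9  95.2 162. ]]
```

Emit:
apply_moves(
  offset=[
    [0.0125,-0.0185,0],
    [0.0125,-0.0185,-0.03],
    [0.0125,-0.0185,-0.06],
    [0.0125,-0.0185,-0.076],
    [0.0125,-0.0185,-0.076],
    [0.0125,-0.0185,-0.076],
    [0.0125,-0.0185,-0.076],
  ],
  angular=[
    [0,0,0],
    [0,0,0],
    [0,0,0],
    [0,0,0],
    [0,0,0],
    [0,0,0],
    [0,0,0],
  ],
  gripper=[0.4,0.4,0.4,0.4,0.4,0.4,0.4],
)

```text
clock: 4.6
ee_pos: [690.7, 116.0, 122.0]
orientation: [179.9, -0.0, 91.0]
contact_force: [0.0, -0.5, -0.7]
gripper_width: 55.7
```

Emit:
apply_moves(
  offset=[
    [0,0,0],
    [0,0,0],
    [0,0,0],
    [0,0,0],
    [0,0,0],
    [0,0,0],
    [0,0,0],
  ],
  angular=[
    [0,0,0],
    [0,0,0],
    [0,0,0],
    [0,0,0],
    [0,0,0],
    [0,0,0],
    [0,0,0],
  ],
  gripper=[1,1,1,1,1,1,1],
  squeeze=15,
)

```text
clock: 5.3
ee_pos: [689.8, 116.1, 120.9]
orientation: [-180.0, -0.0, 91.0]
contact_force: [0.5, 0.9, 0.1]
gripper_width: 4.9
```

```bash
python3 - <<'E'
from h import *
d=snap('wrist','w3.png');s=env.sense();print(s['ee_pos'],s['gripper_width'])
e=snap('scene','s3.png')
a=d['img'][200:480,180:500,::-1]; b=cv2.resize(e['img'][150:250,270:430,::-1],None,fx=3,fy=3,interpolation=cv2.INTER_CUBIC)
a=cv2.resize(a,(343,300)); cv2.imwrite('pics/c3.png',np.hstack([a,b[:300,:457]]))
E
```

```text
[689.78863723 116.03667019 120.89212499] 1.9730597834494212
```

View pics/c3.png

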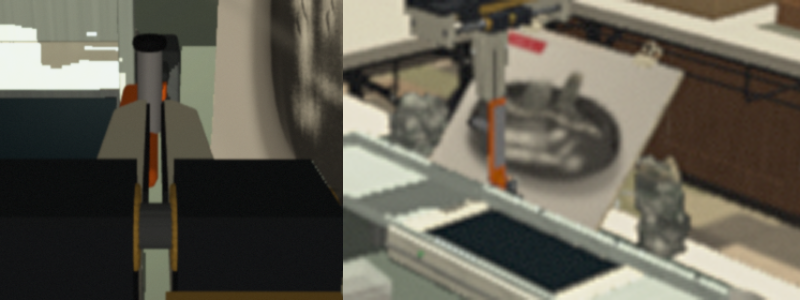

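```bash
python3 - <<'E'
from h import *
for n in('w2','w3'):
    d=load(n); print(d['xyz'].round(1),d['orientation'].round(1))
    print(proj(d,[[689.8,116,121],[689.8,116,113],[688,99,122],[688,136,122],[688,150,122],[681,91,162]]).round(0))
E
```

```text
[675.7 216.6 392.5] [-17.    0.1   1. ]
[[342. 269.]
 [342. 266.]
 [339. 292.]
 [341. 243.]
 [341. 223.]
 [330. 329.]]
[688.7 198.  317.9] [-17.   -0.1   1. ]
[[323. 286.]
 [323. 280.]
 [320. 316.]
 [321. 249.]
 [321. 222.]
 [302. 373.]]
```

```bash
python3 - <<'E'
from h import *
d=load('s3'); t=load('top0'); e=load('scene0')
f=lambda P:((proj(d,P)-[270,150])*3+[343,0]).round(0)
print('tip z',[ (z,f([690,116,z])[0]) for z in(113,121,131,141)])
print('blade tip/hinge',f([[681,91,162],[681,91,122],[687,91,62]]))
print('scene0 crop2: blade top',((proj(e,[[681,91,162],[687,91,62]])-[180,150])*3.2).round(0))
print(env.sense()['gripper_width'])
E
```

```text
tip z [(113, array([489., 133.])), (121, array([489., 126.])), (131, array([489., 118.])), (141, array([489., 109.]))]
blade tip/hinge [[497.  98.]
 [497. 133.]
 [501. 182.]]
scene0 crop2: blade top [[452. 105.]
 [456. 194.]]
0.5197142924196467
```

```bash
python3 - <<'E'
from h import *
from scipy.optimize import least_squares
a=load('w2')['img'][215:345,290:390,::-1];b=load('w3')['img'][215:345,270:370,::-1];c=load('w1')['img'][210:340,400:500,::-1]
cv2.imwrite('pics/c4.png',np.hstack([cv2.resize(i,None,fx=2.6,fy=2.6,interpolation=cv2.INTER_CUBIC) for i in(a,b,c)]))
E
```

```text
(no output)
```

View pics/c4.png

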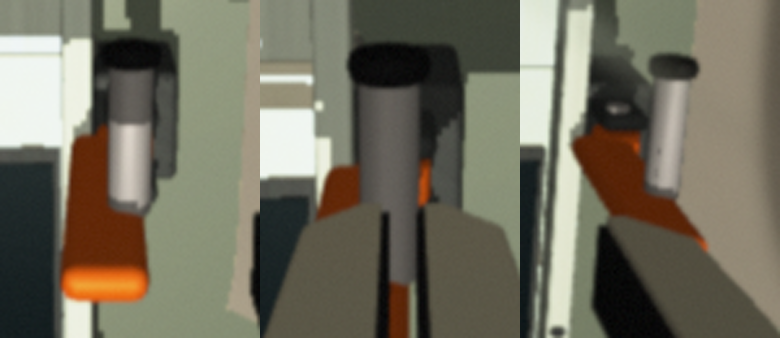

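```bash
python3 - <<'E'
from h import *
from scipy.optimize import least_squares
a,b=load('w2'),load('w3')
for n,p,q in [('cap',(340,235),(320,239.6)),('end',(339.2,293.8),(323.8,323.8))]:
    r=least_squares(lambda P:np.r_[proj(a,P)[0]-p,proj(b,P)[0]-q],[690,120,120]); print(n,r.x.round(1),r.fun.round(1))
E
```

```text
cap [687.6 139.8 116.7] [ 0.1  0.5 -0.1 -0.3]
end [689.3 102.  134.9] [ 2.7  1.9 -1.9 -1.4]
```

The tips look to be ending above the rod: in the image they sit about 30 mm behind the stated TCP. I'll test this by going lower, carefully, and closing again.

Emit:
apply_moves(
  offset=[
    [0,0,0],
    [0,0,0],
    [0,0,0],
    [0,0,0],
    [-0.001,0.002,-0.01],
    [-0.001,0.002,-0.02],
    [-0.001,0.002,-0.026],
    [-0.001,0.002,-0.026],
    [-0.001,0.002,-0.026],
  ],
  angular=[
    [0,0,0],
    [0,0,0],
    [0,0,0],
    [0,0,0],
    [0,0,0],
    [0,0,0],
    [0,0,0],
    [0,0,0],
    [0,0,0],
  ],
  gripper=[0.4,0.4,0.4,0.4,0.4,0.4,0.4,0.4,0.4],
)

```text
clock: 6.3
ee_pos: [688.7, 117.9, 94.5]
orientation: [-180.0, 0.0, 91.0]
contact_force: [0.1, -0.2, 0.0]
gripper_width: 55.4
```

Emit:
apply_moves(
  offset=[
    [0,0,0],
    [0,0,0],
    [0,0,0],
    [0,0,0],
    [0,0,0],
    [0,0,0],
    [0,0,0],
    [0,0,0],
  ],
  angular=[
    [0,0,0],
    [0,0,0],
    [0,0,0],
    [0,0,0],
    [0,0,0],
    [0,0,0],
    [0,0,0],
    [0,0,0],
  ],
  gripper=[1,1,1,1,1,1,1,1],
  squeeze=15,
)

```text
clock: 7.1
ee_pos: [689.6, 118.2, 97.0]
orientation: [179.9, -0.0, 91.0]
contact_force: [-3.6, -0.1, 7.8]
gripper_width: 2.2
```

Emit:
apply_moves(
  offset=[
    [0,0,0],
    [0,0,0],
    [0,0,0],
    [0,0,0],
    [0,0,-0.005],
    [0,0,-0.01],
    [0,0,-0.016],
    [0,0,-0.016],
    [0,0,-0.016],
  ],
  angular=[
    [0,0,0],
    [0,0,0],
    [0,0,0],
    [0,0,0],
    [0,0,0],
    [0,0,0],
    [0,0,0],
    [0,0,0],
    [0,0,0],
  ],
  gripper=[0.4,0.4,0.4,0.4,0.4,0.4,0.4,0.4,0.4],
)

```text
clock: 8.0
ee_pos: [679.4, 118.2, 83.9]
orientation: [-178.8, -0.1, 91.1]
contact_force: [-20.9, -2.0, 31.8]
gripper_width: 56.2
```

Emit:
apply_moves(
  offset=[
    [0,0,0],
    [0,0,0],
    [0,0,0],
    [0,0,0],
    [0,0,0],
    [0,0,0],
    [0,0,0],
    [0,0,0],
  ],
  angular=[
    [0,0,0],
    [0,0,0],
    [0,0,0],
    [0,0,0],
    [0,0,0],
    [0,0,0],
    [0,0,0],
    [0,0,0],
  ],
  gripper=[1,1,1,1,1,1,1,1],
  squeeze=15,
)

```text
clock: 8.8
ee_pos: [674.3, 118.2, 84.3]
orientation: [-178.2, -0.2, 91.1]
contact_force: [-28.7, -0.6, 42.3]
gripper_width: 43.9
```

Emit:
apply_moves(
  offset=[
    [0,0,0.03],
    [0,0,0.06],
    [0,0,0.09],
    [0,0,0.1],
    [0,0,0.1],
    [0,0,0.1],
  ],
  angular=[
    [0,0,0],
    [0,0,0],
    [0,0,0],
    [0,0,0],
    [0,0,0],
    [0,0,0],
  ],
  gripper=[0.4,0.4,0.4,0.4,0.4,0.4],
)

```text
clock: 9.4
ee_pos: [687.5, 118.0, 176.7]
orientation: [-179.8, 0.0, 91.0]
contact_force: [-0.5, -0.4, -0.6]
gripper_width: 55.4
```

```bash
python3 - <<'E'
from h import *
d=snap('wrist','w5.png');s=env.sense();print(s['ee_pos'],s['orientation'],s['contact_force'],s['gripper_width'])
e=snap('scene','s5.png'); t=snap('top','t5.png')
a=cv2.resize(d['img'][:,:,::-1],(400,300)); b=cv2.resize(e['img'][100:250,230:430,::-1],(400,300),interpolation=cv2.INTER_CUBIC)
c=cv2.resize(t['img'][100:250,170:370,::-1],(400,300),interpolation=cv2.INTER_CUBIC)
cv2.imwrite('pics/c5.png',np.vstack([np.hstack([a,b]),np.hstack([c,c*0])]))
E
```

```text
[687.27087054 118.04850314 176.23999643] [-1.79726741e+02  2.56521982e-02  9.10368018e+01] [ 0.21961539 -0.53998676 -0.42098015] 55.06075750598624
```

View pics/c5.png

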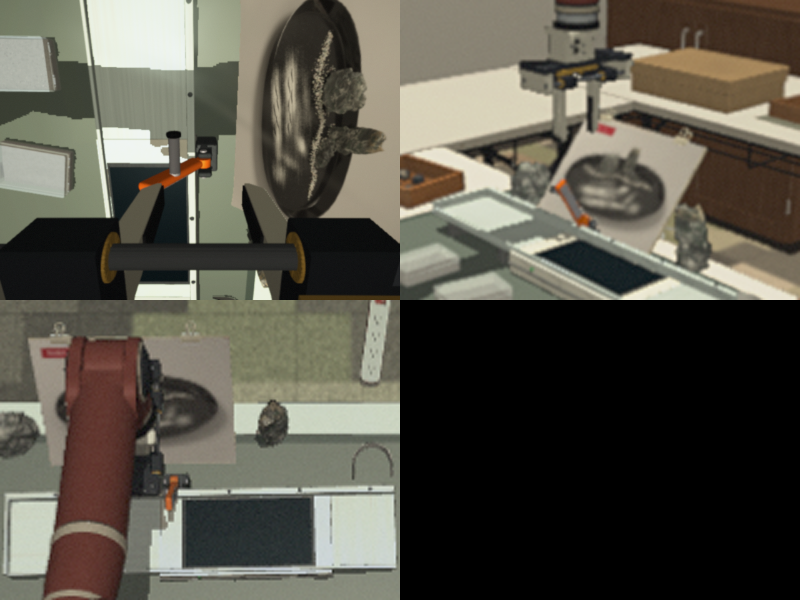

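```bash
python3 - <<'E'
from h import *
d=load('s5')
for z in (150,168,180,195,210): print(z,((proj(d,[[687-28,118,z],[687+28,118,z]])-[230,100])*2+[400,0]).round(0).tolist())
cv2.imwrite('pics/c6.png',cv2.resize(d['img'][110:260,270:390,::-1],None,fx=4,fy=4,interpolation=cv2.INTER_CUBIC))
E
```

```text
150 [[562.0, 171.0], [588.0, 164.0]]
168 [[562.0, 161.0], [588.0, 154.0]]
180 [[562.0, 154.0], [588.0, 147.0]]
195 [[562.0, 145.0], [588.0, 139.0]]
210 [[562.0, 136.0], [588.0, 130.0]]
```

View pics/c6.png

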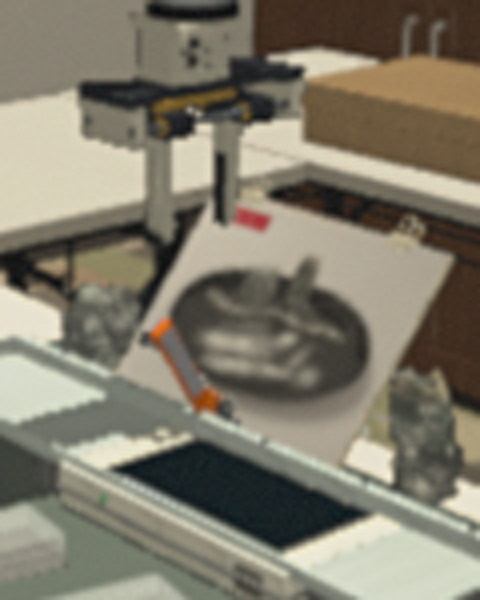

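```bash
python3 - <<'E'
from h import *
d=load('w5')
for a in np.arange(.7,1.4,.1):
    x=686.5-60*np.cos(a);z=62+60*np.sin(a); print(a.round(1),x.round(1),z.round(1),proj(d,[[x,140,z],[x,102,z]]).round(0).tolist())
E
```

```text
0.7 640.6 100.7 [[256.0, 211.0], [258.0, 264.0]]
0.8 644.7 105.0 [[261.0, 213.0], [263.0, 266.0]]
0.9 649.2 109.0 [[267.0, 214.0], [268.0, 268.0]]
1.0 654.1 112.5 [[274.0, 216.0], [275.0, 270.0]]
1.1 659.3 115.5 [[281.0, 217.0], [282.0, 272.0]]
1.2 664.8 117.9 [[289.0, 218.0], [290.0, 273.0]]
1.3 670.5 119.8 [[298.0, 219.0], [298.0, 274.0]]
```

Everything fits: the visible fingertips are about 31 mm above the reported TCP height (measured in both the wrist and scene views), and the stop is now at about 1.09 rad. I'll pinch the rod there using the measured tip height.

Emit:
apply_moves(
  offset=[
    [-0.028,0,0],
    [-0.028,0,-0.03],
    [-0.028,0,-0.06],
    [-0.028,0,-0.08],
    [-0.028,0,-0.09],
    [-0.028,0,-0.098],
    [-0.028,0,-0.104],
    [-0.028,0,-0.104],
    [-0.028,0,-0.104],
  ],
  angular=[
    [0,0,0],
    [0,0,0],
    [0,0,0],
    [0,0,0],
    [0,0,0],
    [0,0,0],
    [0,0,0],
    [0,0,0],
    [0,0,0],
  ],
  gripper=[0.4,0.4,0.4,0.4,0.4,0.4,0.4,0.4,0.4],
)

```text
clock: 10.45
ee_pos: [661.4, 118.0, 75.7]
orientation: [179.9, -0.0, 91.0]
contact_force: [0.8, -0.9, -0.1]
gripper_width: 55.9
```

Emit:
apply_moves(
  offset=[
    [0,0,0],
    [0,0,0],
    [0,0,0],
    [0,0,0],
    [0,0,0],
    [0,0,0],
    [0,0,0],
    [0,0,0],
  ],
  angular=[
    [0,0,0],
    [0,0,0],
    [0,0,0],
    [0,0,0],
    [0,0,0],
    [0,0,0],
    [0,0,0],
    [0,0,0],
  ],
  gripper=[1,1,1,1,1,1,1,1],
  squeeze=12,
)

```text
clock: 11.25
ee_pos: [659.7, 118.1, 75.0]
orientation: [-179.9, -0.0, 91.0]
contact_force: [-3.9, -0.5, 4.3]
gripper_width: 11.1
```

Emit:
apply_moves(
  offset=[
    [-0.0056,0,-0.0032],
    [-0.0128,0,-0.0086],
    [-0.0191,0,-0.015],
    [-0.0244,0,-0.0223],
    [-0.0285,0,-0.0303],
    [-0.0313,0,-0.0388],
    [-0.0328,0,-0.0465],
    [-0.0332,-0.001,-0.0537],
    [-0.0332,-0.001,-0.056],
    [-0.0332,-0.001,-0.056],
    [-0.0332,-0.001,-0.056],
  ],
  angular=[
    [0,0,0],
    [0,0,0],
    [0,0,0],
    [0,0,0],
    [0,0,0],
    [0,0,0],
    [0,0,0],
    [0,0,0],
    [0,0,0],
    [0,0,0],
    [0,0,0],
  ],
  gripper=[1,1,1,1,1,1,1,1,1,1,1],
)

```text
clock: 12.35
ee_pos: [627.5, 118.0, 18.5]
orientation: [-180.0, -0.1, 91.1]
contact_force: [3.3, 1.3, -0.9]
gripper_width: 11.3
```

Emit:
apply_moves(
  offset=[
    [0,0,-0.002],
    [0,0,-0.004],
    [0,0,-0.004],
    [0,0,-0.004],
  ],
  angular=[
    [0,0,0],
    [0,0,0],
    [0,0,0],
    [0,0,0],
  ],
  gripper=[1,1,1,1],
)

```text
clock: 12.75
ee_pos: [627.5, 118.0, 17.1]
orientation: [180.0, -0.1, 91.1]
contact_force: [-1.0, 2.0, 11.8]
gripper_width: 11.7
```

Emit:
apply_moves(
  offset=[
    [0,0,0],
    [0,0,0],
    [0,0,0],
    [0,0,0.02],
    [0,0,0.06],
    [-0.05,0,0.1],
    [-0.1,0,0.14],
    [-0.1,0,0.18],
    [-0.1,0,0.18],
    [-0.1,0,0.18],
  ],
  angular=[
    [0,0,0],
    [0,0,0],
    [0,0,0],
    [0,0,0],
    [0,0,0],
    [0,0,0],
    [0,0,0],
    [0,0,0],
    [0,0,0],
    [0,0,0],
  ],
  gripper=[0.5,0.4,0.4,0.4,0.4,0.2,0,0,0,0],
)

```text
clock: 13.75
ee_pos: [528.2, 117.0, 196.7]
orientation: [179.8, -0.1, 91.0]
contact_force: [0.7, 0.0, -0.1]
gripper_width: 87.0
```

```bash
python3 - <<'E'
from h import *
d=snap('wrist','w7.png');s=env.sense();print(s['ee_pos'],s['orientation'])
t=snap('top','t7.png')
sc=snap('scene','s7.png')
print('expected rod, cap/end a=0,.1,.2',[proj(d,[[686.5-60*np.cos(a),140,62+60*np.sin(a)],[686.5-60*np.cos(a),102,62+60*np.sin(a)]]).round(0).tolist() for a in(0,.1,.2)])
a=d['img'][:,:,::-1]; b=cv2.resize(sc['img'][150:250,270:430,::-1],None,fx=2,fy=2)
o=np.zeros((480,800,3),np.uint8); o[:,:480]=a[:,80:560]; o[:200,480:800]=b; cv2.imwrite('pics/c7.png',o)
E
```

```text
[527.62225484 116.91328239 194.84269653] [ 1.79979660e+02 -6.10780935e-03  9.10334724e+01]
expected rod, cap/end a=0,.1,.2 [[[443.0, 198.0], [438.0, 243.0]], [[446.0, 200.0], [441.0, 245.0]], [[449.0, 201.0], [444.0, 247.0]]]
```

View pics/c7.png

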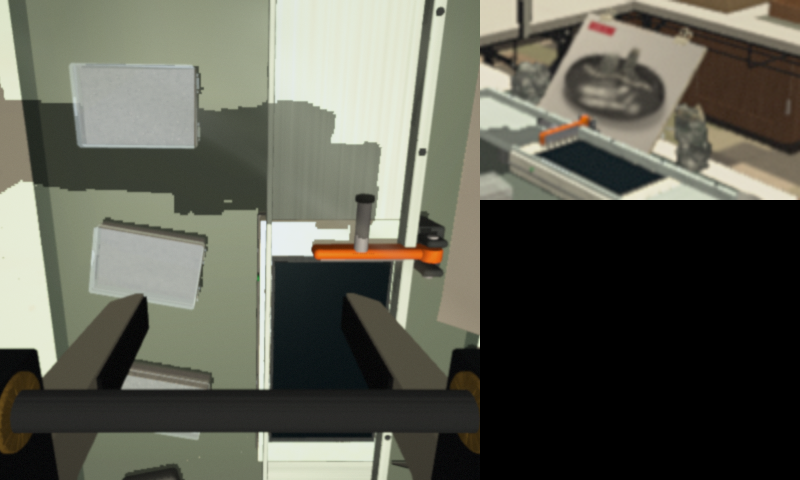

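The stop is down: the handle is at (445,198)–(442,245), as predicted for angle 0, and the end stop gave 12 N. Case a is next.

Emit:
apply_moves(
  offset=[
    [-0.03,0.03,0],
    [-0.06,0.06,-0.02],
    [-0.09,0.08,-0.04],
    [-0.096,0.088,-0.06],
    [-0.096,0.088,-0.08],
    [-0.096,0.088,-0.08],
    [-0.096,0.088,-0.08],
    [-0.096,0.088,-0.08],
    [-0.096,0.088,-0.08],
    [-0.096,0.088,-0.08],
    [-0.096,0.088,-0.08],
    [-0.096,0.088,-0.08],
  ],
  angular=[
    [0,0,8],
    [0,0,16],
    [0,0,24],
    [0,0,32],
    [0,0,40],
    [0,0,48],
    [0,0,56],
    [0,0,64],
    [0,0,72],
    [0,0,80],
    [0,0,88],
    [0,0,89.7],
  ],
  gripper=[0,0,0,0,0,0,0,0,0,0,0,0],
)

```text
clock: 15.1
ee_pos: [431.0, 204.3, 113.0]
orientation: [-179.9, -0.2, -179.2]
contact_force: [0.5, -0.3, -1.2]
gripper_width: 93.1
```

```bash
python3 - <<'E'
from h import *
d=snap('wrist','w8.png');s=env.sense();print(s['ee_pos'],s['orientation'],s['joint_positions'].round(0))
C=np.array([(54,34),(54,-34),(-54,-34),(-54,34)]);
for (x,y,w) in [(431.4,204.7,.69)]:
    q=R.from_euler('z',w,degrees=True).as_matrix()[:2,:2]@C.T
    for z in(0,28):
        p=proj(d,np.c_[q.T+[x,y],np.full(4,z)]).astype(int); cv2.polylines(d['img'],[p.reshape(-1,1,2)],True,(255,0,0) if z else (0,255,0),1)
cv2.imwrite('pics/c8.png',d['img'][:,:,::-1])
E
```

```text
[431.09940237 204.37951858 113.25158483] [-179.93548148   -0.19335556 -179.29561462] [-25.  26.  -5. 114.   3.  40.  60.]
```

View pics/c8.png

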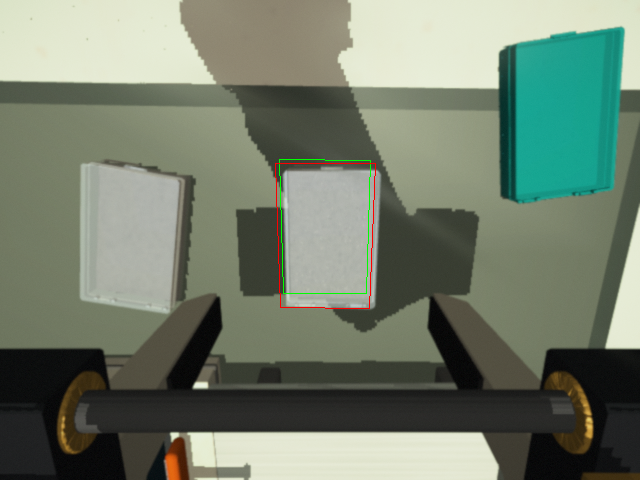

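Case a's real outline is (283,168)–(379,307), about 2 mm to +y of the prediction. I'll correct for that and descend.

Emit:
apply_moves(
  offset=[
    [0.001,0.002,-0.03],
    [0.001,0.002,-0.06],
    [0.001,0.002,-0.09],
    [0.001,0.002,-0.11],
    [0.001,0.002,-0.122],
    [0.001,0.002,-0.128],
    [0.001,0.002,-0.132],
    [0.001,0.002,-0.135],
    [0.001,0.002,-0.135],
    [0.001,0.002,-0.135],
  ],
  angular=[
    [0,0,0],
    [0,0,0],
    [0,0,0],
    [0,0,0],
    [0,0,0],
    [0,0,0],
    [0,0,0],
    [0,0,0],
    [0,0,0],
    [0,0,0],
  ],
  gripper=[0,0,0,0,0,0,0,0,0,0],
)

```text
clock: 16.15
ee_pos: [433.0, 207.2, -19.5]
orientation: [180.0, 0.1, -179.3]
contact_force: [0.6, 0.1, 0.7]
gripper_width: 92.9
```

Emit:
apply_moves(
  offset=[
    [0,0,0],
    [0,0,0],
    [0,0,0],
    [0,0,0],
    [0,0,0],
    [0,0,0],
  ],
  angular=[
    [0,0,0],
    [0,0,0],
    [0,0,0],
    [0,0,0],
    [0,0,0],
    [0,0,0],
  ],
  gripper=[1,1,1,1,1,1],
  squeeze=25,
)

```text
clock: 16.75
ee_pos: [432.8, 207.3, -19.9]
orientation: [180.0, 0.0, -179.3]
contact_force: [0.0, 1.0, 2.8]
gripper_width: 68.2
```

Emit:
apply_moves(
  offset=[
    [0,0,0.03],
    [0,0,0.07],
    [0.02,-0.02,0.11],
    [0.05,-0.055,0.11],
    [0.08,-0.09,0.11],
    [0.11,-0.125,0.11],
    [0.14,-0.16,0.11],
    [0.165,-0.185,0.11],
    [0.178,-0.197,0.11],
    [0.178,-0.197,0.11],
    [0.178,-0.197,0.11],
    [0.178,-0.197,0.11],
  ],
  angular=[
    [0,0,0],
    [0,0,0],
    [0,0,0.3],
    [0,0,0.3],
    [0,0,0.3],
    [0,0,0.3],
    [0,0,0.3],
    [0,0,0.3],
    [0,0,0.3],
    [0,0,0.3],
    [0,0,0.3],
    [0,0,0.3],
  ],
  gripper=[1,1,1,1,1,1,1,1,1,1,1,1],
)

```text
clock: 17.95
ee_pos: [609.0, 12.2, 89.6]
orientation: [179.9, -0.1, -178.8]
contact_force: [0.1, -0.1, -1.7]
gripper_width: 68.1
```

```bash
python3 - <<'E'
from h import *
d=snap('wrist','w9.png');s=env.sense();e=s['ee_pos'];print(e,s['orientation'],s['gripper_width'])
zt=e[2]+19.9+28
C=np.array([(54,34),(54,-34),(-54,-34),(-54,34)])
q=(R.from_euler('z',1,degrees=True).as_matrix()[:2,:2]@C.T).T+e[:2]
cv2.polylines(d['img'],[proj(d,np.c_[q,np.full(4,zt)]).astype(int).reshape(-1,1,2)],True,(255,0,0),1)
c,sn=np.cos(np.radians(1.02)),np.sin(np.radians(1.02))
W=lambda x,y,z:[608.8+c*x-sn*y,85.2+sn*x+c*y,z]
for x,z in((-67,48),(-57,48),(57,58),(57,40)):
    p=proj(d,[W(x,-300,z),W(x,100,z)]).astype(int); cv2.line(d['img'],tuple(map(int,p[0])),tuple(map(int,p[1])),(0,0,255),1)
cv2.imwrite('pics/c9.png',d['img'][:,:,::-1])
E
```

```text
[609.24389982  12.22746812  89.77859906] [ 1.79938209e+02 -9.12136889e-02 -1.78792824e+02] 68.151142678089
```

View pics/c9.png

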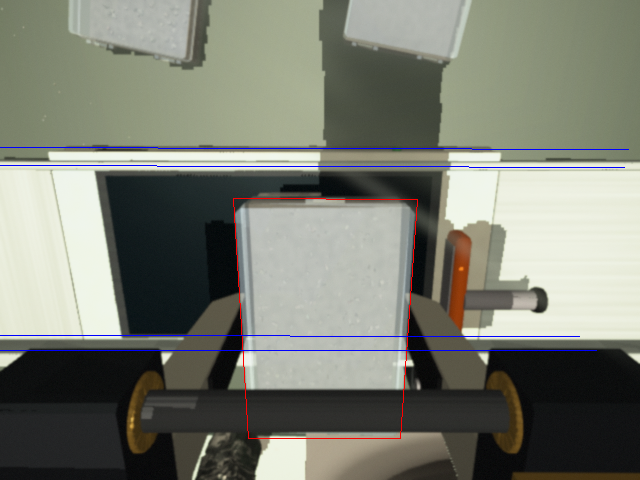

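Case a sits centred in the jaws, rows 203–433 around the predicted 199–437. The track lines match. I'll lower it in.

Emit:
apply_moves(
  offset=[
    [0.001,0,-0.02],
    [0.001,0,-0.04],
    [0.001,0,-0.055],
    [0.001,0,-0.06],
    [0.001,0,-0.064],
    [0.001,0,-0.067],
    [0.001,0,-0.07],
    [0.001,0,-0.07],
    [0.001,0,-0.07],
  ],
  angular=[
    [0,0,0],
    [0,0,0],
    [0,0,0],
    [0,0,0],
    [0,0,0],
    [0,0,0],
    [0,0,0],
    [0,0,0],
    [0,0,0],
  ],
  gripper=[1,1,1,1,1,1,1,1,1],
)

```text
clock: 18.9
ee_pos: [611.8, 10.0, 20.3]
orientation: [-180.0, 0.0, -179.0]
contact_force: [-0.1, 0.5, -0.9]
gripper_width: 67.9
```

Emit:
apply_moves(
  offset=[
    [-0.001,0,-0.001],
    [-0.001,0,-0.001],
    [-0.001,0,-0.001],
    [-0.001,0,-0.001],
    [-0.001,0,0.02],
    [-0.001,0,0.06],
    [-0.001,0,0.09],
    [-0.04,0,0.1],
    [-0.08,0,0.1],
    [-0.12,0.0,0.1],
    [-0.14,0.01,0.1],
    [-0.14,0.02,0.1],
  ],
  angular=[
    [0,0,0],
    [0,0,0],
    [0,0,0],
    [0,0,0],
    [0,0,0],
    [0,0,0],
    [0,0,0],
    [0,0,0],
    [0,0,0],
    [0,0,0],
    [0,0,0],
    [0,0,0],
  ],
  gripper=[1,0,0,0,0,0,0,0,0,0,0,0],
)

```text
clock: 20.1
ee_pos: [468.2, 29.8, 120.0]
orientation: [-180.0, -0.2, -179.0]
contact_force: [0.7, -0.1, -1.1]
gripper_width: 93.2
```

```bash
cat > ov.py <<'E'
from fit import *
S=(608.8,85.2,1.02)
def box(d,x,y,w,z,col):
    C=np.array([(54,34),(54,-34),(-54,-34),(-54,34)]); q=(R.from_euler('z',w,degrees=True).as_matrix()[:2,:2]@C.T).T+[x,y]
    cv2.polylines(d['img'],[proj(d,np.c_[q,np.full(4,z)]).round().astype(int).reshape(-1,1,2)],True,col,1)
E
python3 - <<'E'
from ov import *
d=snap('wrist','w10.png');s=env.sense();e=s['ee_pos'];print(e,s['orientation'],s['gripper_width'])
box(d,611,10,1,68,(255,0,0)); box(d,432.6,58.3,-8.16,28,(255,0,0)); box(d,434.8,-97.2,-10.1,28,(255,0,0))
cv2.imwrite('pics/c10.png',d['img'][:,:,::-1])
E
```

```text
[471.08642027  32.6452311  120.30501324] [ 1.79912969e+02  3.09684637e-02 -1.78807543e+02] 93.10699757304293
```

View pics/c10.png

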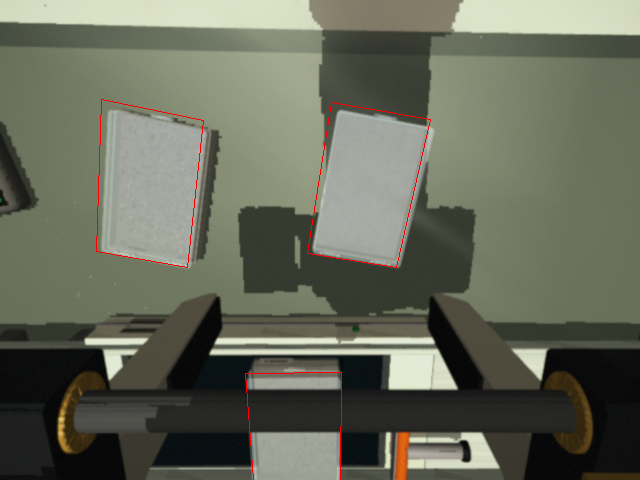

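Case a is flat in the track at (248–341, 362+). Cases b and c lie about 2 mm to +y of prediction, the same top-camera bias as case a, so I'll correct for it. Next is case b.

Emit:
apply_moves(
  offset=[
    [-0.02,0.015,-0.02],
    [-0.038,0.028,-0.04],
    [-0.038,0.028,-0.07],
    [-0.038,0.028,-0.07],
    [-0.038,0.028,-0.07],
    [-0.038,0.028,-0.07],
  ],
  angular=[
    [0,0,-5],
    [0,0,-9.2],
    [0,0,-9.2],
    [0,0,-9.2],
    [0,0,-9.2],
    [0,0,-9.2],
  ],
  gripper=[0,0,0,0,0,0],
)

```text
clock: 20.75
ee_pos: [435.7, 58.0, 50.8]
orientation: [180.0, 0.2, 171.8]
contact_force: [0.2, -0.1, 0.2]
gripper_width: 92.9
```

```bash
python3 -c "
from h import *
env.get_image('top');env.get_image('top')
s=env.sense();print(s['ee_pos'],s['orientation'])"
```

```text
[435.21832939  57.8891921   50.96169424] [1.79956415e+02 1.64335037e-01 1.71789606e+02]
```

Emit:
apply_moves(
  offset=[
    [-0.001,0.002,-0.02],
    [-0.001,0.002,-0.04],
    [-0.001,0.002,-0.055],
    [-0.001,0.002,-0.065],
    [-0.001,0.002,-0.071],
    [-0.001,0.002,-0.071],
    [-0.001,0.002,-0.071],
    [-0.001,0.002,-0.071],
    [-0.001,0.002,-0.071],
    [-0.001,0.002,-0.071],
    [-0.001,0.002,-0.071],
    [-0.001,0.002,-0.071],
  ],
  angular=[
    [0,0,0],
    [0,0,0],
    [0,0,0],
    [0,0,0],
    [0,0,0],
    [0,0,0],
    [0,0,0],
    [0,0,0],
    [0,0,0],
    [0,0,0],
    [0,0,0],
    [0,0,0],
  ],
  gripper=[0,0,0,0,0,0,1,1,1,1,1,1],
)

```text
clock: 22.05
ee_pos: [433.0, 60.2, -20.7]
orientation: [180.0, 0.1, 171.8]
contact_force: [0.1, 0.4, 5.1]
gripper_width: 68.0
```

Emit:
apply_moves(
  offset=[
    [0,0,0.03],
    [0,0,0.07],
    [0.02,-0.02,0.11],
    [0.05,-0.04,0.11],
    [0.08,-0.07,0.11],
    [0.11,-0.1,0.11],
    [0.14,-0.125,0.11],
    [0.165,-0.145,0.11],
    [0.179,-0.154,0.11],
    [0.179,-0.154,0.11],
    [0.179,-0.154,0.11],
    [0.179,-0.154,0.11],
  ],
  angular=[
    [0,0,0],
    [0,0,0],
    [0,0,2],
    [0,0,4],
    [0,0,6],
    [0,0,8],
    [0,0,9.2],
    [0,0,9.2],
    [0,0,9.2],
    [0,0,9.2],
    [0,0,9.2],
    [0,0,9.2],
  ],
  gripper=[1,1,1,1,1,1,1,1,1,1,1,1],
)

```text
clock: 23.25
ee_pos: [610.1, -92.4, 88.6]
orientation: [179.9, -0.1, -178.9]
contact_force: [-0.2, 1.3, -1.2]
gripper_width: 68.3
```

```bash
python3 - <<'E'
from ov import *
for i in range(3): d=env.get_image('wrist')
s=env.sense();e=s['ee_pos'];print(e,s['orientation'],s['gripper_width'])
np.save('pics/w11.npy',d,allow_pickle=True); cv2.imwrite('pics/w11.png',d['img'][:,:,::-1])
# row profiles through case middle in w9 & w11 to find near/far edges, compare
for n in('w9','w11'):
    im=load(n)['img'].astype(int).mean(2); u=[275,375]
    for c in u: print(n,c,im[140:215:3,c-6:c+6].mean(1).astype(int))
E
```

```text
[610.8575934  -92.86678643  89.05654053] [ 1.79979504e+02 -3.81881728e-02 -1.78878688e+02] 68.25248658288221
w9 275 [161 161 129 115 205 240 240 148 232 234 145  87  67  54  53  52  48  52
  88  75  86 124 125 186 189]
w9 375 [ 71  71  64  73 120 142 141 110 128 130 104  48  41  43  49  54  55  52
  46  59  78 136 160 186 187]
w11 275 [114 113 105  71  99 212 214 167 180 196 170  87  85  84  87  88  89  89
  88  73  88  73 129 139 149]
w11 375 [ 52  52  51  51  78 109 110  93  95  99  86  37  34  32  36  39  40  37
  32  26  40  58  97 130 134]
```

Emit:
apply_moves(
  offset=[
    [0.001,0,-0.02],
    [0.001,0,-0.04],
    [0.001,0,-0.055],
    [0.001,0,-0.06],
    [0.001,0,-0.064],
    [0.001,0,-0.067],
    [0.001,0,-0.07],
    [0.001,0,-0.07],
    [0.001,0,-0.07],
  ],
  angular=[
    [0,0,0],
    [0,0,0],
    [0,0,0],
    [0,0,0],
    [0,0,0],
    [0,0,0],
    [0,0,0],
    [0,0,0],
    [0,0,0],
  ],
  gripper=[1,1,1,1,1,1,1,1,1],
)

```text
clock: 24.3
ee_pos: [613.0, -94.0, 19.4]
orientation: [-180.0, 0.1, -179.0]
contact_force: [0.1, 0.6, 0.1]
gripper_width: 68.2
```

Emit:
apply_moves(
  offset=[
    [-0.001,0,0],
    [-0.001,0,0],
    [-0.001,0,0],
    [-0.001,0,0.02],
    [-0.001,0,0.06],
    [-0.02,0,0.09],
    [-0.06,0,0.1],
    [-0.1,0,0.1],
    [-0.14,-0.001,0.1],
    [-0.165,-0.0015,0.08],
    [-0.177,-0.0015,0.06],
    [-0.177,-0.0015,0.05],
  ],
  angular=[
    [0,0,0],
    [0,0,0],
    [0,0,0],
    [0,0,0],
    [0,0,0],
    [0,0,-2],
    [0,0,-4],
    [0,0,-6],
    [0,0,-8],
    [0,0,-10],
    [0,0,-11],
    [0,0,-11],
  ],
  gripper=[0,0,0,0,0,0,0,0,0,0,0,0],
)

```text
clock: 25.5
ee_pos: [432.8, -95.5, 68.2]
orientation: [-180.0, -0.2, 170.0]
contact_force: [0.4, 0.2, 0.6]
gripper_width: 92.9
```

```bash
python3 - <<'E'
from h import *
for i in range(4): d=env.get_image('wrist')
s=env.sense();print(s['ee_pos'],s['orientation'])
im=d['img']; g=cv2.inRange(im,(120,120,120),(215,215,215)); 
g[:, :200]=0; g[:,450:]=0; g[330:]=0
n,l,st,ce=cv2.connectedComponentsWithStats(g); i=1+st[1:,4].argmax(); ys,xs=np.where(l==i)
r=cv2.minAreaRect(np.c_[xs,ys].astype(np.float32)); print(r, back(d,[r[0]],28), cv2.boxPoints(r).round(0).tolist())
print(back(d,cv2.boxPoints(r),28).round(1))
E
```

```text
[437.44444086 -95.44886195  69.25419079] [1.79986867e+02 1.12541492e-01 1.70078650e+02]
((292.0, 208.5), (241.0, 184.0), 90.0) [[ 402.51333817 -108.833545     28.        ]] [[200.0, 88.0], [384.0, 88.0], [384.0, 329.0], [200.0, 329.0]]
[[ 328.4 -145.1   28. ]
 [ 345.6  -46.3   28. ]
 [ 491.3  -65.4   28. ]
 [ 470.6 -183.5   28. ]]
```

Emit:
apply_moves(
  offset=[
    [-0.001,0,-0.03],
    [-0.001,0,-0.055],
    [-0.001,0,-0.07],
    [-0.001,0,-0.08],
    [-0.001,0,-0.086],
    [-0.001,0,-0.089],
    [-0.001,0,-0.089],
    [-0.001,0,-0.089],
    [-0.001,0,-0.089],
    [-0.001,0,-0.089],
    [-0.001,0,-0.089],
    [-0.001,0,-0.089],
  ],
  angular=[
    [0,0,0],
    [0,0,0],
    [0,0,0],
    [0,0,0],
    [0,0,0],
    [0,0,0],
    [0,0,0],
    [0,0,0],
    [0,0,0],
    [0,0,0],
    [0,0,0],
    [0,0,0],
  ],
  gripper=[0,0,0,0,0,0,1,1,1,1,1,1],
)

```text
clock: 26.9
ee_pos: [435.0, -95.4, -19.6]
orientation: [180.0, 0.1, 170.0]
contact_force: [0.1, 0.9, 5.5]
gripper_width: 68.0
```

Emit:
apply_moves(
  offset=[
    [0,0,0.03],
    [0,0,0.07],
    [0.02,-0.01,0.11],
    [0.05,-0.03,0.11],
    [0.08,-0.05,0.11],
    [0.11,-0.07,0.11],
    [0.14,-0.085,0.11],
    [0.165,-0.097,0.11],
    [0.178,-0.1036,0.11],
    [0.178,-0.1036,0.11],
    [0.178,-0.1036,0.11],
    [0.178,-0.1036,0.11],
  ],
  angular=[
    [0,0,0],
    [0,0,0],
    [0,0,2],
    [0,0,4],
    [0,0,6],
    [0,0,8],
    [0,0,10],
    [0,0,11],
    [0,0,11],
    [0,0,11],
    [0,0,11],
    [0,0,11],
  ],
  gripper=[1,1,1,1,1,1,1,1,1,1,1,1],
)

```text
clock: 28.1
ee_pos: [611.1, -198.3, 89.5]
orientation: [180.0, -0.1, -178.9]
contact_force: [-0.1, 0.1, -0.9]
gripper_width: 67.8
```

```bash
python3 - <<'E'
from ov import *
for i in range(4): d=env.get_image('wrist')
s=env.sense();e=s['ee_pos'];print(e,s['orientation'],s['gripper_width'])
np.save('pics/w12.npy',d,allow_pickle=True)
for n in('w11','w12'):
    im=load(n)['img'].astype(int).mean(2)
    for c in (275,375): print(n,c,im[140:215:3,c-6:c+6].mean(1).astype(int))
E
```

```text
[ 612.0768389  -198.6622135    90.15904721] [-1.79999553e+02 -1.90549669e-02 -1.78936589e+02] 68.21977031958053
w11 275 [114 113 105  71  99 212 214 167 180 196 170  87  85  84  87  88  89  89
  88  73  88  73 129 139 149]
w11 375 [ 52  52  51  51  78 109 110  93  95  99  86  37  34  32  36  39  40  37
  32  26  40  58  97 130 134]
w12 275 [128 127 128 127 127 127 127  86 145 217 202 188 216 216 216 215 216 215
 216 215 128 101  79 124 102]
w12 375 [ 74  69  69  65  63  61  61  63  93 109  99  99 108 109 110 110 111 110
 109 108 104  97  77 119  96]
```

Emit:
apply_moves(
  offset=[
    [0,0,-0.02],
    [0,0,-0.04],
    [0,0,-0.055],
    [0,0,-0.06],
    [0,0,-0.064],
    [0,0,-0.067],
    [0,0,-0.07],
    [0,0,-0.07],
    [0,0,-0.07],
  ],
  angular=[
    [0,0,0],
    [0,0,0],
    [0,0,0],
    [0,0,0],
    [0,0,0],
    [0,0,0],
    [0,0,0],
    [0,0,0],
    [0,0,0],
  ],
  gripper=[1,1,1,1,1,1,1,1,1],
)

```text
clock: 29.2
ee_pos: [613.2, -199.2, 20.5]
orientation: [-180.0, 0.1, -179.0]
contact_force: [0.0, -0.2, -0.1]
gripper_width: 68.5
```

Emit:
apply_moves(
  offset=[
    [0,0,0],
    [0,0,0],
    [0,0,0],
    [0,0,0.03],
    [0,0,0.08],
    [0,-0.02,0.1],
    [0,-0.04,0.1],
    [0,-0.06,0.1],
    [0,-0.06,0.1],
    [0,-0.06,0.1],
    [0,-0.06,0.1],
    [0,-0.06,0.1],
  ],
  angular=[
    [0,0,0],
    [0,0,0],
    [0,0,0],
    [0,0,0],
    [0,0,-8],
    [0,0,-16],
    [0,0,-24],
    [0,0,-32],
    [0,0,-40],
    [0,0,-48],
    [0,0,-56],
    [0,0,-64],
  ],
  gripper=[0,0,0,0,0,0,0.4,0.4,0.4,0.4,0.4,0.4],
)

```text
clock: 30.4
ee_pos: [612.5, -258.9, 119.9]
orientation: [180.0, -0.0, 116.7]
contact_force: [0.4, 0.6, -0.1]
gripper_width: 56.5
```

Emit:
apply_moves(
  offset=[
    [0,0,0],
    [0,0,0],
    [0,0,0],
    [0,0,0],
    [0,0,0],
    [0,0,0],
    [0,0,0],
  ],
  angular=[
    [0,0,-8],
    [0,0,-16],
    [0,0,-24],
    [0,0,-26],
    [0,0,-26],
    [0,0,-26],
    [0,0,-26],
  ],
  gripper=[0.4,0.4,0.4,0.4,0.4,0.4,0.4],
)

```text
clock: 31.1
ee_pos: [612.5, -259.1, 119.9]
orientation: [180.0, -0.0, 91.1]
contact_force: [-0.7, -0.2, 0.1]
gripper_width: 55.7
```

```bash
python3 - <<'E'
from ov import *
d=snap('wrist','w13.png'); t=snap('top','t13.png')
s=env.sense();print(s['ee_pos'],s['orientation'])
o=np.zeros((480,800,3),np.uint8); o[:,:480]=d['img'][:,80:560,::-1]; o[:240,480:]=cv2.resize(t['img'][180:300,210:370,::-1],None,fx=2,fy=2)
cv2.imwrite('pics/c13.png',o)
E
```

```text
[ 612.55083921 -259.18126017  119.97089648] [ 1.79994985e+02 -1.07182196e-02  9.10660902e+01]
```

View pics/c13.png

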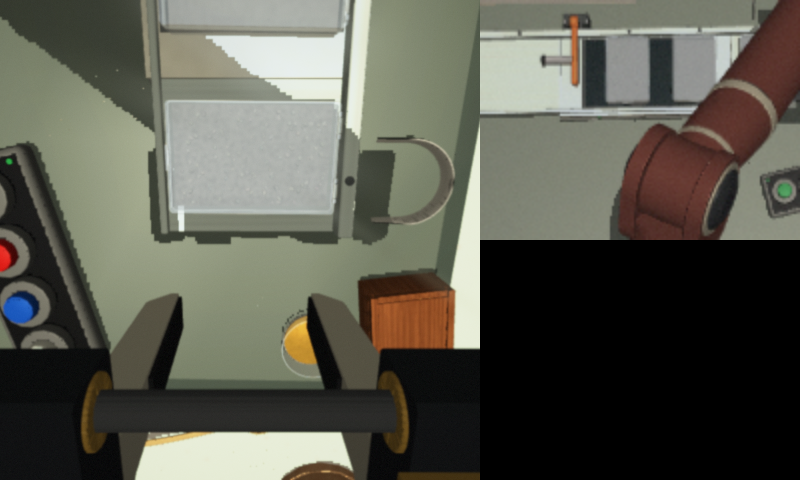

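All three cases lie flat in the track. The dish and the wooden box are clear of the descent at y = −259. Now I'll push the row up.

Emit:
apply_moves(
  offset=[
    [0.002,0,-0.04],
    [0.002,0,-0.07],
    [0.002,0,-0.09],
    [0.002,0,-0.102],
    [0.002,0,-0.102],
    [0.002,0.01,-0.102],
    [0.002,0.02,-0.102],
    [0.001,0.028,-0.102],
    [0.001,0.036,-0.102],
    [0.001,0.044,-0.102],
    [0.001,0.052,-0.102],
    [0.001,0.06,-0.102],
  ],
  angular=[
    [0,0,0],
    [0,0,0],
    [0,0,0],
    [0,0,0],
    [0,0,0],
    [0,0,0],
    [0,0,0],
    [0,0,0],
    [0,0,0],
    [0,0,0],
    [0,0,0],
    [0,0,0],
  ],
  gripper=[0.4,0.4,0.4,0.4,0.4,0.4,0.4,0.4,0.4,0.4,0.4,0.4],
)

```text
clock: 32.4
ee_pos: [613.7, -199.0, 18.2]
orientation: [180.0, 0.1, 91.0]
contact_force: [0.3, -2.1, 1.8]
gripper_width: 55.9
```

Emit:
apply_moves(
  offset=[
    [0,0.008,0],
    [0,0.016,0],
    [0,0.024,0],
    [-0.001,0.032,0],
    [-0.001,0.04,0],
    [-0.001,0.048,0],
    [-0.001,0.054,0],
    [-0.001,0.058,0],
    [-0.001,0.062,0],
    [-0.001,0.064,0],
    [-0.001,0.066,0],
    [-0.001,0.066,0],
  ],
  angular=[
    [0,0,0],
    [0,0,0],
    [0,0,0],
    [0,0,0],
    [0,0,0],
    [0,0,0],
    [0,0,0],
    [0,0,0],
    [0,0,0],
    [0,0,0],
    [0,0,0],
    [0,0,0],
  ],
  gripper=[0.4,0.4,0.4,0.4,0.4,0.4,0.4,0.4,0.4,0.4,0.4,0.4],
)

```text
clock: 33.6
ee_pos: [612.5, -132.7, 17.8]
orientation: [-180.0, -0.0, 91.0]
contact_force: [-0.3, -1.2, 1.3]
gripper_width: 55.6
```

Emit:
apply_moves(
  offset=[
    [0,0.002,0],
    [0,0.004,0],
    [0,0.006,0],
    [0,0.006,0],
    [0,0.006,0],
  ],
  angular=[
    [0,0,0],
    [0,0,0],
    [0,0,0],
    [0,0,0],
    [0,0,0],
  ],
  gripper=[0.4,0.4,0.4,0.4,0.4],
)

```text
clock: 34.1
ee_pos: [612.5, -127.9, 17.9]
orientation: [-180.0, 0.1, 91.0]
contact_force: [0.0, -4.3, -0.0]
gripper_width: 55.8
```

Emit:
apply_moves(
  offset=[
    [0,0.001,0],
    [0,0.002,0],
    [0,0.003,0],
    [0,0.003,0],
  ],
  angular=[
    [0,0,0],
    [0,0,0],
    [0,0,0],
    [0,0,0],
  ],
  gripper=[0.4,0.4,0.4,0.4],
)

```text
clock: 34.5
ee_pos: [612.4, -127.9, 18.1]
orientation: [180.0, 0.3, 90.9]
contact_force: [0.6, -7.6, -0.6]
gripper_width: 55.9
```

The row is tight: force is rising to 7.6 N with no motion. One firmer squeeze and hold, then I'll back off and go over the keys.

Emit:
apply_moves(
  offset=[
    [0,0.003,0],
    [0,0.003,0],
    [0,0.003,0],
    [0,0.003,0],
    [0,-0.005,0],
    [0,-0.015,0],
    [0,-0.025,0.03],
    [0,-0.025,0.07],
    [0,-0.025,0.11],
    [-0.03,-0.05,0.13],
    [-0.06,-0.08,0.13],
    [-0.09,-0.11,0.13],
  ],
  angular=[
    [0,0,0],
    [0,0,0],
    [0,0,0],
    [0,0,0],
    [0,0,0],
    [0,0,0],
    [0,0,0],
    [0,0,0],
    [0,0,0],
    [0,0,4],
    [0,0,8],
    [0,0,13.5],
  ],
  gripper=[0.4,0.4,0.4,0.4,0.4,0.4,0.4,0.4,0.4,0.4,0.6,1],
)

```text
clock: 35.7
ee_pos: [522.6, -232.9, 148.8]
orientation: [179.9, -0.1, 104.9]
contact_force: [-0.7, -0.4, -1.8]
gripper_width: 44.2
```

Emit:
apply_moves(
  offset=[
    [-0.03,-0.03,0],
    [-0.06,-0.06,0],
    [-0.076,-0.075,0],
    [-0.076,-0.075,0],
    [-0.076,-0.075,0],
    [-0.076,-0.075,0],
    [-0.076,-0.075,0],
  ],
  angular=[
    [0,0,0],
    [0,0,0],
    [0,0,0],
    [0,0,0],
    [0,0,0],
    [0,0,0],
    [0,0,0],
  ],
  gripper=[1,1,1,1,1,1,1],
)

```text
clock: 36.4
ee_pos: [448.2, -307.1, 147.7]
orientation: [180.0, -0.1, 104.8]
contact_force: [-0.4, -0.2, 0.1]
gripper_width: 0.1
```

```bash
python3 - <<'E'
from fit import *
d=snap('wrist','w14.png'); t=snap('top','t14.png')
s=env.sense();print(s['ee_pos'],s['orientation'],s['gripper_width'])
h=cv2.cvtColor(d['img'],cv2.COLOR_RGB2HSV)
pts=[]
for n,lo,hi in(('green',(50,120,60),(75,255,255)),('red',(0,150,80),(6,255,255)),('blue',(100,130,60),(125,255,255))):
    m=cv2.inRange(h,lo,hi); k,l,st,ce=cv2.connectedComponentsWithStats(m); i=1+st[1:,4].argmax(); print(n,st[i],ce[i],back(d,[ce[i]],44).round(1)); pts.append(ce[i])
print('white pred',proj(d,[457.2,-353.6,44]),'blue',proj(d,[446.7,-312.9,44]))
rep('pad',fit(d,[(0,63,44),(0,21,44),(0,-21,44)],pts,[440,-293,.25]))
# row check in top image: column profile along track
im=t['img'].astype(int).mean(2); 
T=load('top0')
for xs in(-25,25):
    ys=np.arange(-215,16,3); P=np.array([[608.8+xs-.0178*y,85.2+y,68] for y in ys]); uv=proj(t,P); v=cv2.remap(t['img'].mean(2).astype(np.float32),uv[:,0].astype(np.float32)[None],uv[:,1].astype(np.float32)[None],cv2.INTER_LINEAR)[0]
    print(xs,[(int(a),int(b)) for a,b in zip(ys,v)])
E
```

```text
[ 447.63855219 -307.74874006  147.72349326] [ 1.79985344e+02 -3.94685979e-02  1.04688420e+02] 0.34053924397520957
green [307 111  30  31 731] [321.78248974 126.00410397] [[ 427.1 -231.5   44. ]]
red [306 170  30  31 692] [320.83959538 185.02890173] [[ 437.  -272.1   44. ]]
blue [306 224  29  29 654] [320.41590214 238.23853211] [[ 447.  -311.7   44. ]]
white pred [[319.5840864  290.15190044]] blue [[319.66002922 239.58260055]]
pad [ 442.1 -292.3] 13.9 maxres px 1.25
-25 [(-215, 187), (-212, 129), (-209, 78), (-206, 82), (-203, 135), (-200, 141), (-197, 145), (-194, 147), (-191, 145), (-188, 145), (-185, 145), (-182, 146), (-179, 146), (-176, 144), (-173, 147), (-170, 145), (-167, 146), (-164, 146), (-161, 148), (-158, 147), (-155, 147), (-152, 144), (-149, 144), (-146, 145), (-143, 141), (-140, 113), (-137, 134), (-134, 148), (-131, 146), (-128, 146), (-125, 148), (-122, 147), (-119, 146), (-116, 146), (-113, 146), (-110, 145), (-107, 146), (-104, 147), (-101, 146), (-98, 146), (-95, 146), (-92, 148), (-89, 147), (-86, 146), (-83, 149), (-80, 148), (-77, 148), (-74, 138), (-71, 124), 
[... 578 characters left out ...]
8, 147), (-155, 146), (-152, 147), (-149, 147), (-146, 147), (-143, 146), (-140, 124), (-137, 124), (-134, 140), (-131, 145), (-128, 146), (-125, 146), (-122, 147), (-119, 147), (-116, 146), (-113, 145), (-110, 144), (-107, 145), (-104, 145), (-101, 145), (-98, 144), (-95, 144), (-92, 144), (-89, 148), (-86, 147), (-83, 145), (-80, 144), (-77, 145), (-74, 144), (-71, 129), (-68, 141), (-65, 144), (-62, 144), (-59, 144), (-56, 144), (-53, 145), (-50, 145), (-47, 144), (-44, 144), (-41, 146), (-38, 146), (-35, 145), (-32, 144), (-29, 144), (-26, 143), (-23, 144), (-20, 146), (-17, 145), (-14, 146), (-11, 145), (-8, 144), (-5, 143), (-2, 130), (1, 108), (4, 118), (7, 119), (10, 158), (13, 186)]
```

The row's seams are at −71 and −139 and its ends at −1 and −205: three cases, 67–68 mm apart, tight and square. The key pad is confirmed by colour. Pressing blue.

Emit:
apply_moves(
  offset=[
    [0,-0.004,-0.04],
    [0,-0.004,-0.08],
    [0,-0.004,-0.11],
    [0,-0.004,-0.122],
    [0,-0.004,-0.128],
    [0,-0.004,-0.132],
    [0,-0.004,-0.136],
    [0,-0.004,-0.14],
    [0,-0.004,-0.143],
    [0,-0.004,-0.143],
  ],
  angular=[
    [0,0,-0.5],
    [0,0,-0.5],
    [0,0,-0.5],
    [0,0,-0.5],
    [0,0,-0.5],
    [0,0,-0.5],
    [0,0,-0.5],
    [0,0,-0.5],
    [0,0,-0.5],
    [0,0,-0.5],
  ],
  gripper=[1,1,1,1,1,1,1,1,1,1],
)

```text
clock: 37.5
ee_pos: [447.8, -313.8, 7.7]
orientation: [179.8, 0.1, 104.0]
contact_force: [-1.5, 1.3, 15.6]
gripper_width: 0.6
```

Emit:
apply_moves(
  offset=[
    [0,0,0],
    [0,0,0.015],
    [0,0,0.04],
    [0.005,-0.02,0.04],
    [0.0095,-0.04,0.04],
    [0.0095,-0.041,0.04],
    [0.0095,-0.041,0.04],
  ],
  angular=[
    [0,0,0],
    [0,0,0],
    [0,0,0],
    [0,0,0],
    [0,0,0],
    [0,0,0],
    [0,0,0],
  ],
  gripper=[1,1,1,1,1,1,1],
)

```text
clock: 38.2
ee_pos: [455.7, -353.8, 44.9]
orientation: [-180.0, -0.0, 104.0]
contact_force: [-0.0, -0.3, 0.4]
gripper_width: 0.5
```

Emit:
apply_moves(
  offset=[
    [0,0,-0.014],
    [0,0,-0.024],
    [0,0,-0.03],
    [0,0,-0.034],
    [0,0,-0.038],
    [0,0,-0.04],
    [0,0,-0.04],
  ],
  angular=[
    [0,0,0],
    [0,0,0],
    [0,0,0],
    [0,0,0],
    [0,0,0],
    [0,0,0],
    [0,0,0],
  ],
  gripper=[1,1,1,1,1,1,1],
)

```text
clock: 38.9
ee_pos: [455.3, -352.3, 7.6]
orientation: [-180.0, -0.2, 104.1]
contact_force: [-5.7, 7.1, 21.3]
gripper_width: 0.6
```

Emit:
apply_moves(
  offset=[
    [0,0,0.01],
    [0,0,0.03],
    [0,0,0.05],
    [-0.01,0.04,0.05],
    [-0.02,0.08,0.05],
    [-0.029,0.12,0.05],
    [-0.029,0.1225,0.05],
    [-0.029,0.1225,0.05],
    [-0.029,0.1225,0.05],
    [-0.029,0.1225,0.05],
  ],
  angular=[
    [0,0,0],
    [0,0,0],
    [0,0,0],
    [0,0,0],
    [0,0,0],
    [0,0,0],
    [0,0,0],
    [0,0,0],
    [0,0,0],
    [0,0,0],
  ],
  gripper=[1,1,1,1,1,1,1,1,1,1],
)

```text
clock: 39.9
ee_pos: [427.6, -233.6, 55.0]
orientation: [180.0, 0.1, 103.9]
contact_force: [1.1, 0.4, -0.5]
gripper_width: 0.3
```

```bash
python3 - <<'E'
from h import *
t=snap('top','t15.png')
print(env.sense()['ee_pos'])
for xs in(-25,25):
    ys=np.arange(-212,13,3); P=np.array([[608.8+xs-.0178*y,85.2+y,68] for y in ys]); uv=proj(t,P).astype(np.float32); v=cv2.remap(t['img'].mean(2).astype(np.float32),uv[:,0][None],uv[:,1][None],cv2.INTER_LINEAR)[0]
    print(xs,[(int(a),int(b)) for a,b in zip(ys,v) if not 141<=b<=150])
E
```

```text
[ 427.41028031 -233.37764666   54.93923146]
-25 [(-212, 128), (-209, 77), (-206, 77), (-203, 133), (-200, 137), (-140, 113), (-137, 132), (-74, 134), (-71, 120), (-68, 135), (-2, 120), (1, 113), (4, 135), (7, 173), (10, 197)]
25 [(-209, 80), (-206, 78), (-203, 136), (-140, 123), (-137, 122), (-134, 138), (-71, 128), (-68, 138), (-2, 129), (1, 105), (4, 118), (7, 119), (10, 156)]
```

The row hasn't moved since the first check. Pressing green.

Emit:
apply_moves(
  offset=[
    [0,0.001,-0.02],
    [0,0.001,-0.032],
    [0,0.001,-0.038],
    [0,0.001,-0.042],
    [0,0.001,-0.046],
    [0,0.001,-0.05],
    [0,0.001,-0.05],
  ],
  angular=[
    [0,0,0],
    [0,0,0],
    [0,0,0],
    [0,0,0],
    [0,0,0],
    [0,0,0],
    [0,0,0],
  ],
  gripper=[1,1,1,1,1,1,1],
)

```text
clock: 40.65
ee_pos: [426.6, -230.9, 7.6]
orientation: [180.0, -0.0, 104.0]
contact_force: [-5.6, 2.6, 23.1]
gripper_width: 0.7
```

Emit:
apply_moves(
  offset=[
    [0,0,0.02],
    [0,0,0.06],
    [0.01,0.02,0.1],
    [0.03,0.06,0.13],
    [0.055,0.1,0.13],
    [0.08,0.14,0.13],
    [0.105,0.18,0.13],
    [0.13,0.22,0.13],
    [0.155,0.26,0.13],
    [0.18,0.3,0.13],
    [0.195,0.335,0.13],
    [0.2,0.348,0.13],
  ],
  angular=[
    [0,0,0],
    [0,0,0],
    [0,0,-2],
    [0,0,-4],
    [0,0,-6],
    [0,0,-8],
    [0,0,-10],
    [0,0,-12],
    [0,0,-13],
    [0,0,-13],
    [0,0,-13],
    [0,0,-13],
  ],
  gripper=[1,1,1,1,1,0.4,0.4,0.4,0.4,0.4,0.4,0.4],
)

```text
clock: 41.85
ee_pos: [628.0, 124.1, 134.3]
orientation: [180.0, -0.2, 91.5]
contact_force: [-0.7, -0.3, -0.4]
gripper_width: 51.7
```

Emit:
apply_moves(
  offset=[
    [0,0,0],
    [0,0,0],
    [0,0,0],
    [0,0,0],
  ],
  angular=[
    [0,0,0],
    [0,0,0],
    [0,0,0],
    [0,0,0],
  ],
  gripper=[0.4,0.4,0.4,0.4],
)

```text
clock: 42.25
ee_pos: [626.8, 114.7, 135.4]
orientation: [180.0, 0.1, 90.8]
contact_force: [0.5, 0.3, 0.0]
gripper_width: 55.4
```

Emit:
apply_moves(
  offset=[
    [0,0.003,-0.03],
    [0,0.003,-0.06],
    [0,0.003,-0.085],
    [0,0.003,-0.1],
    [0,0.003,-0.108],
    [0,0.003,-0.115],
    [0,0.003,-0.115],
    [0,0.003,-0.115],
    [0,0.003,-0.115],
    [0,0.003,-0.115],
    [0,0.003,-0.115],
    [0,0.003,-0.115],
  ],
  angular=[
    [0,0,0],
    [0,0,0],
    [0,0,0],
    [0,0,0],
    [0,0,0],
    [0,0,0],
    [0,0,0],
    [0,0,0],
    [0,0,0],
    [0,0,0],
    [0,0,0],
    [0,0,0],
  ],
  gripper=[0.62,0.62,0.62,0.62,0.62,0.62,1,1,1,1,1,1],
  squeeze=15,
)

```text
clock: 43.45
ee_pos: [627.6, 120.6, 20.8]
orientation: [179.9, -0.0, 91.0]
contact_force: [-2.2, -0.3, 4.2]
gripper_width: 11.4
```

Emit:
apply_moves(
  offset=[
    [0.0007,0,0.009],
    [0.0027,0,0.0177],
    [0.006,0,0.0261],
    [0.0105,0,0.0339],
    [0.0161,0,0.0409],
    [0.0227,0,0.047],
    [0.0301,0,0.052],
    [0.0383,0,0.0559],
    [0.0469,0.0005,0.0585],
    [0.0558,0.001,0.0598],
    [0.063,0.001,0.06],
    [0.065,0.001,0.06],
  ],
  angular=[
    [0,0,0],
    [0,0,0],
    [0,0,0],
    [0,0,0],
    [0,0,0],
    [0,0,0],
    [0,0,0],
    [0,0,0],
    [0,0,0],
    [0,0,0],
    [0,0,0],
    [0,0,0],
  ],
  gripper=[1,1,1,1,1,1,1,1,1,1,1,1],
)

```text
clock: 44.65
ee_pos: [689.2, 121.7, 81.7]
orientation: [-179.6, -0.1, 91.1]
contact_force: [-11.5, 0.8, 11.8]
gripper_width: 11.3
```

Emit:
apply_moves(
  offset=[
    [0.002,0,0],
    [0.002,0,0],
    [0.002,0,0],
    [0.002,0,0],
  ],
  angular=[
    [0,0,0],
    [0,0,0],
    [0,0,0],
    [0,0,0],
  ],
  gripper=[1,1,1,1],
)

```text
clock: 45.05
ee_pos: [689.1, 121.7, 81.6]
orientation: [-179.4, -0.1, 91.1]
contact_force: [-13.0, 0.0, 13.2]
gripper_width: 11.5
```

Emit:
apply_moves(
  offset=[
    [-0.003,0,0],
    [-0.003,0,0],
    [-0.003,0,0],
    [-0.003,0,0],
    [-0.003,0,0.03],
    [-0.003,0,0.07],
    [-0.003,0,0.1],
    [-0.03,-0.04,0.1],
    [-0.05,-0.08,0.1],
    [-0.07,-0.12,0.1],
    [-0.077,-0.16,0.1],
    [-0.077,-0.2,0.1],
  ],
  angular=[
    [0,0,0],
    [0,0,0],
    [0,0,0],
    [0,0,0],
    [0,0,0],
    [0,0,0],
    [0,0,0],
    [0,0,0],
    [0,0,0],
    [0,0,0],
    [0,0,0],
    [0,0,0],
  ],
  gripper=[0.7,0.6,0.5,0.5,0.5,0.5,0.5,0.4,0.4,0.4,0.4,0.4],
)

```text
clock: 46.25
ee_pos: [616.5, -80.2, 180.4]
orientation: [180.0, 0.0, 91.0]
contact_force: [0.8, 0.9, 1.0]
gripper_width: 55.8
```

Emit:
apply_moves(
  offset=[
    [0,-0.04,0],
    [0,-0.07,0],
    [0,-0.073,0],
    [0,-0.073,0],
    [0,-0.073,0],
    [0,-0.073,0],
  ],
  angular=[
    [0,0,0],
    [0,0,0],
    [0,0,0],
    [0,0,0],
    [0,0,0],
    [0,0,0],
  ],
  gripper=[0.4,0.4,0.4,0.4,0.4,0.4],
)

```text
clock: 46.85
ee_pos: [617.7, -148.9, 179.7]
orientation: [180.0, -0.1, 91.2]
contact_force: [-0.1, -0.4, -0.0]
gripper_width: 55.9
```

```bash
python3 - <<'E'
from h import *
t=snap('top','t16.png');e=snap('scene','s16.png');d=snap('wrist','w16.png')
s=env.sense();print(s['ee_pos'],s['orientation'])
im=e['img'].astype(int); m=((im[:,:,0]>170)&(im[:,:,1]<130)&(im[:,:,2]<70)).astype(np.uint8); m[:150]=0;m[260:]=0;m[:,:270]=0;m[:,420:]=0
ys,xs=np.where(m); print('orange',xs.min(),xs.max(),ys.min(),ys.max(),'pred up tip/hinge',proj(e,[[681,91,162],[687,91,62]]).round(1).tolist(),'a=1.3 tip',proj(e,[[686-100*np.cos(1.3),91,62+96]]).round(1))
for xs in(-25,25):
    ys=np.arange(-212,13,3); P=np.array([[608.8+xs-.0178*y,85.2+y,68] for y in ys]); uv=proj(t,P).astype(np.float32); v=cv2.remap(t['img'].mean(2).astype(np.float32),uv[:,0][None],uv[:,1][None],cv2.INTER_LINEAR)[0]
    print(xs,[(int(a),int(b)) for a,b in zip(ys,v) if not 141<=b<=150])
E
```

```text
[ 617.40938363 -150.05763936  179.9035817 ] [ 1.79997680e+02 -3.06641525e-02  9.11645312e+01]
orange 320 324 183 184 pred up tip/hinge [[321.4, 182.7], [322.5, 210.6]] a=1.3 tip [[316.3 185.2]]
-25 [(-212, 45), (-209, 45), (-206, 48), (-203, 51), (-200, 55), (-197, 56), (-194, 57), (-191, 59), (-188, 56), (-185, 58), (-182, 57), (-179, 60), (-176, 61), (-173, 65), (-170, 63), (-167, 59), (-164, 64), (-161, 62), (-158, 64), (-155, 64), (-152, 66), (-149, 64), (-146, 65), (-143, 64), (-140, 64), (-137, 63), (-134, 63), (-131, 63), (-128, 61), (-125, 60), (-122, 57), (-119, 57), (-116, 58), (-113, 55), (-110, 55), (-107, 52), (-104, 49), (-101, 47), (-98, 45), (-95, 46), (-92, 74), (-89, 139), (-74, 138), (-71, 124), (-5, 153), (-2, 183), (1, 200), (4, 201), (7, 202), (10, 202)]
25 [(-212, 59), (-209, 61), (-206, 60), (-203, 61), (-200, 64), (-197, 61), (-194, 61), (-191, 61), (-188, 63), (-185, 64), (-182, 63), (-179, 63), (-176, 65), (-173, 65), (-170, 63), (-167, 61), (-164, 62), (-161, 62), (-158, 62), (-155, 61), (-152, 61), (-149, 59), (-146, 55), (-143, 55), (-140, 56), (-137, 55), (-134, 54), (-131, 53), (-128, 49), (-125, 44), (-122, 44), (-119, 71), (-116, 125), (-71, 131), (-5, 150), (-2, 172), (1, 196), (4, 199), (7, 199), (10, 199)]
```

The stop is up: its tip is at (322,183), as predicted. With the jaws across the track, the gripper body would hit the upright blade, so I'll turn the jaws along the track and push at the centre with closed fingers.

Emit:
apply_moves(
  offset=[
    [-0.004,0,-0.01],
    [-0.004,0,-0.02],
    [-0.004,0,-0.03],
    [-0.004,0,-0.04],
    [-0.004,0,-0.05],
    [-0.004,0,-0.06],
    [-0.004,0,-0.07],
    [-0.004,0,-0.07],
    [-0.004,0,-0.07],
    [-0.004,0,-0.07],
    [-0.004,0,-0.07],
    [-0.004,0,-0.07],
  ],
  angular=[
    [0,0,8],
    [0,0,16],
    [0,0,24],
    [0,0,32],
    [0,0,40],
    [0,0,48],
    [0,0,56],
    [0,0,64],
    [0,0,72],
    [0,0,80],
    [0,0,88],
    [0,0,90],
  ],
  gripper=[0.4,0.6,0.8,1,1,1,1,1,1,1,1,1],
)

```text
clock: 48.2
ee_pos: [613.2, -151.3, 110.0]
orientation: [180.0, 0.0, -178.9]
contact_force: [-0.4, 0.3, 0.7]
gripper_width: 0.2
```

Emit:
apply_moves(
  offset=[
    [0,0,-0.03],
    [0,0,-0.06],
    [0,0,-0.08],
    [0,0,-0.091],
    [0,0,-0.091],
    [0,0,-0.091],
    [0,0,-0.091],
  ],
  angular=[
    [0,0,0],
    [0,0,0],
    [0,0,0],
    [0,0,0],
    [0,0,0],
    [0,0,0],
    [0,0,0],
  ],
  gripper=[1,1,1,1,1,1,1],
)

```text
clock: 48.9
ee_pos: [614.3, -151.8, 20.3]
orientation: [-180.0, 0.2, -179.0]
contact_force: [0.0, -0.2, -0.2]
gripper_width: 0.5
```

Emit:
apply_moves(
  offset=[
    [0,0.008,0],
    [0,0.016,0],
    [0,0.024,0],
    [0,0.032,0],
    [-0.001,0.04,0],
    [-0.001,0.048,0],
    [-0.001,0.056,0],
    [-0.001,0.064,0],
    [-0.001,0.072,0],
    [-0.001,0.08,0],
    [-0.0015,0.088,0],
    [-0.0015,0.096,0],
  ],
  angular=[
    [0,0,0],
    [0,0,0],
    [0,0,0],
    [0,0,0],
    [0,0,0],
    [0,0,0],
    [0,0,0],
    [0,0,0],
    [0,0,0],
    [0,0,0],
    [0,0,0],
    [0,0,0],
  ],
  gripper=[1,1,1,1,1,1,1,1,1,1,1,1],
)

```text
clock: 50.1
ee_pos: [611.4, -54.9, 18.9]
orientation: [-180.0, -0.0, -179.0]
contact_force: [-0.0, -3.2, 2.4]
gripper_width: 0.6
```

Emit:
apply_moves(
  offset=[
    [0,0.008,0],
    [0,0.016,0],
    [0,0.024,0],
    [0,0.032,0],
    [-0.001,0.04,0],
    [-0.001,0.048,0],
    [-0.001,0.056,0],
    [-0.001,0.064,0],
    [-0.001,0.072,0],
    [-0.001,0.08,0],
    [-0.0015,0.088,0],
    [-0.0015,0.096,0],
  ],
  angular=[
    [0,0,0],
    [0,0,0],
    [0,0,0],
    [0,0,0],
    [0,0,0],
    [0,0,0],
    [0,0,0],
    [0,0,0],
    [0,0,0],
    [0,0,0],
    [0,0,0],
    [0,0,0],
  ],
  gripper=[1,1,1,1,1,1,1,1,1,1,1,1],
)

```text
clock: 51.3
ee_pos: [609.9, 41.2, 18.8]
orientation: [180.0, -0.0, -179.0]
contact_force: [0.2, -3.7, 1.9]
gripper_width: 0.7
```

Now the last 56 mm, then I'll back off and check.

Emit:
apply_moves(
  offset=[
    [0,0.008,0],
    [0,0.016,0],
    [0,0.024,0],
    [0,0.032,0],
    [-0.001,0.04,0],
    [-0.001,0.047,0],
    [-0.001,0.052,0],
    [-0.001,0.056,0],
    [-0.001,0.058,0],
    [-0.001,0.059,0],
    [-0.001,0.059,0],
  ],
  angular=[
    [0,0,0],
    [0,0,0],
    [0,0,0],
    [0,0,0],
    [0,0,0],
    [0,0,0],
    [0,0,0],
    [0,0,0],
    [0,0,0],
    [0,0,0],
    [0,0,0],
  ],
  gripper=[1,1,1,1,1,1,1,1,1,1,1],
)

```text
clock: 52.4
ee_pos: [609.0, 99.5, 18.8]
orientation: [180.0, -0.0, -179.0]
contact_force: [-0.4, -2.0, 1.4]
gripper_width: 0.3
```

Emit:
apply_moves(
  offset=[
    [0,-0.01,0],
    [0,-0.03,0],
    [0,-0.06,0],
    [0,-0.1,0],
    [0,-0.14,0.03],
    [0,-0.18,0.07],
    [-0.03,-0.22,0.12],
    [-0.06,-0.26,0.16],
    [-0.08,-0.3,0.16],
    [-0.1,-0.33,0.16],
    [-0.1,-0.36,0.16],
    [-0.1,-0.36,0.16],
  ],
  angular=[
    [0,0,0],
    [0,0,0],
    [0,0,0],
    [0,0,0],
    [0,0,0],
    [0,0,0],
    [0,0,0],
    [0,0,0],
    [0,0,0],
    [0,0,0],
    [0,0,0],
    [0,0,0],
  ],
  gripper=[1,1,1,1,1,1,1,1,1,1,1,1],
)

```text
clock: 53.6
ee_pos: [505.6, -269.6, 179.5]
orientation: [-179.7, -0.0, -179.7]
contact_force: [-0.4, 0.3, -0.4]
gripper_width: 0.6
```

```bash
python3 - <<'E'
from h import *
for i in range(3): t=snap('top','t17.png')
e=snap('scene','s17.png')
print(env.sense()['ee_pos'],env.sense()['clock'])
c=lambda y:[608.8-.0178*y,85.2+y,68]
print('pred px at ys 0,31,99,167,235',proj(t,[c(y) for y in(0,31,99,167,235)]).round(1).tolist())
for xs in(-25,25):
    ys=np.arange(-6,265,3); P=np.array([[608.8+xs-.0178*y,85.2+y,68] for y in ys]); uv=proj(t,P).astype(np.float32); v=cv2.remap(t['img'].mean(2).astype(np.float32),uv[:,0][None],uv[:,1][None],cv2.INTER_LINEAR)[0]
    print(xs,[(int(a),int(b)) for a,b in zip(ys,v) if not 141<=b<=150])
a=cv2.resize(t['img'][160:310,140:430,::-1],(580,300),interpolation=cv2.INTER_CUBIC); b=cv2.resize(e['img'][140:290,180:470,::-1],(580,300),interpolation=cv2.INTER_CUBIC)
cv2.imwrite('pics/c17.png',np.vstack([a,b]))
E
```

```text
[ 509.57656013 -258.61328405  178.51428204] 53.8
pred px at ys 0,31,99,167,235 [[257.9, 214.4], [247.8, 214.6], [225.7, 215.0], [203.5, 215.4], [181.2, 215.8]]
-25 [(-6, 202), (-3, 205), (0, 205), (3, 206), (6, 206), (9, 206), (12, 206), (15, 206), (18, 206), (21, 204), (24, 179), (27, 131), (36, 151), (39, 150), (48, 150), (57, 150), (60, 151), (63, 150), (66, 151), (93, 133), (96, 135), (105, 150), (108, 151), (111, 151), (114, 150), (123, 150), (126, 151), (129, 150), (132, 150), (141, 151), (144, 151), (150, 150), (162, 139), (171, 150), (177, 150), (180, 150), (189, 150), (192, 150), (228, 176), (231, 200), (234, 203), (237, 203), (240, 202), (243, 203), (246, 203), (249, 203), (252, 186), (255, 135), (258, 137), (261, 164), (264, 132)]
25 [(-6, 197), (-3, 205), (0, 204), (3, 202), (6, 202), (9, 203), (12, 203), (15, 204), (18, 205), (21, 205), (27, 131), (45, 150), (48, 150), (51, 151), (57, 150), (60, 152), (72, 152), (75, 151), (84, 150), (96, 132), (102, 150), (225, 151), (228, 174), (231, 198), (234, 201), (237, 200), (240, 198), (243, 202), (246, 198), (249, 199), (252, 196), (255, 163), (258, 105), (261, 153), (264, 170)]
```

View pics/c17.png

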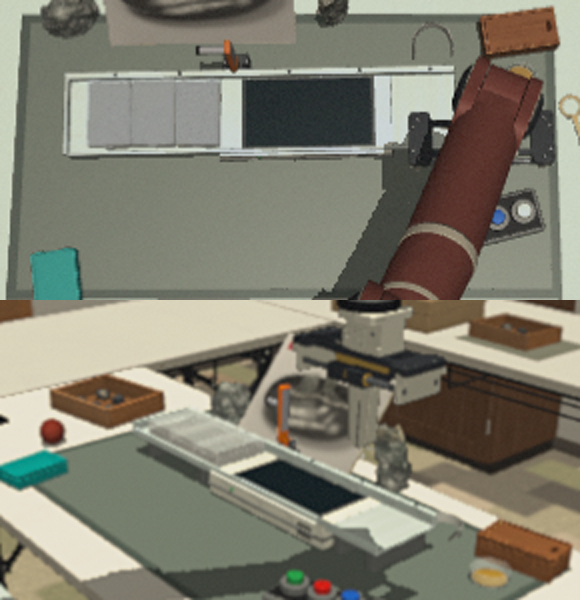

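The three cases lie flat in a row on the outfeed leaf at (88–220, 80–147), and the stop is upright at (284,415). The rear edge is about 25 mm past the stop face, so the last middle is about +59 mm. Handing in.

```bash
python3 -c "
from plant import env
s=env.sense();print(s['ee_pos'],s['contact_force'],abs(s['qvel']).max());print(env.sign_off())"
```

```text
[ 509.57656013 -258.61328405  178.51428204] [ 0.48557246  0.51341122 -0.41276238] 1.196159763298912
the job is handed in; nothing more can be done
None
```

I did the whole sequence and handed the job in at about 54 s. `sign_off` reports no verdict, so I don't know the judged result.

**What I did**
- I flipped the stop down, set the three clear cases in the track and pushed them tight against the stop; they stopped moving with the push force at 7.6 N.
- I pressed blue, white and green one at a time. Each stopped at about 7.6 mm tool height under 15–23 N, so I took them as fully down.
- I flipped the stop back up and pushed the row onto the outfeed leaf.

**Last checks**
- **Row at the stop:** the top view showed the seams 67–68 mm apart and square. I checked after the squeeze and again just before green, and the row had not moved.
- **End state:** the stop is upright and the cases lie flat in the track. The last case's middle is about 59 mm past the stop face (44 needed). The arm is clear of everything, and I never aimed at the red key.

**What disagreed**
- **Fingertip height:** the fingertips sat about 31 mm above the reported tool point, not 8 mm beyond it. Because of that, my first pinches of the stop handle missed.
- **Contact force:** one of those misses pressed the fingers on the handle with a wrist-force reading of about 51 N (42 N of it vertical). I took that as finger contact rather than the gripper's body (40 N limit), and then worked from the measured tip height.
- **Not measured:** I did not measure the bystanders' final positions.

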